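# Put the citrus juicer back together for lemon sorbet

## Task

Put the washed citrus juicer back together in this order: stand the steel beaker in the middle of the drip tray, then set the grey bowl over the shaft onto the motor base with its spout over the beaker, then the steel strainer into the bowl, and last the small green lemon cone onto the shaft. Lower every part fully home without dropping it and let go. Leave the big orange cone and the lemon halves where they are.

Things in the scene. Friction and masses are not known exactly. Their poses are not given: they have to be found in the camera images.
- juicer: Fixed motor base: steel column (up to 106 mm wide, flat top 115 mm above the table); on its axis an upright shaft, 12 mm thick, ending 190 mm above the table, tip tapered to 7 mm. Black foot plate, 14 mm high: 155 mm in front of the shaft, 65 mm behind, 62 mm to each side. Origin: on the shaft's axis at table height; z up; -x (the front) points from the shaft over the middle of the drip tray.
- drip_tray: Steel drip tray with dark slots, 88 x 104 mm (x, y), 6 mm thick, fixed on the foot plate in front of the column, its middle 100 mm from the shaft. Origin: middle of its underside, 14 mm above the table; its top face is 20 mm above the table. Axes as the motor base.
- beaker_mid (a point): Small open steel beaker, 62 mm outer diameter at the rim, 54 mm at the foot, 75 mm tall, about 120 g, upright. Point: on its axis, half-way up (37.5 mm above its underside).
- bowl_mid (a point): Grey bowl, 136 mm wide (128 inside), 40 high, 200 g. Hold its central sleeve: 25 mm thick, top 54 mm above the underside, 19 mm bore right through for the shaft; bowl floor 4 mm up. Spout 30 mm wide towards its own -x, ends 104 mm from the middle. Point: on the axis, 27 mm above the underside. Seated: underside on the column top, 115 mm up; spout over the beaker when its axes agree with the base's.
- strainer_mid (a point): Steel strainer, 140 g: slotted basket, 110 mm inside, floor 3 mm thick, rim flange 138 mm across. Hold its central hub: 40 mm outside, 32 mm bore, top 38 mm above the underside. Point: on the axis, 19 mm above the underside. Seated: hub over the bowl's sleeve, flange on the bowl's rim, underside 19 mm above the bowl's underside (134 mm above the table), hub top 172 mm above the table.
- lemon_cone_mid (a point): Small green ribbed cone for lemons, 70 g: round skirt 50 mm in diameter, 20 mm high (hold it there), tapering to a tip 56 mm above the underside. A 19 mm bore from below, 22 mm deep, takes the shaft. Point: on its axis, 28 mm above the underside. Seated: underside on the strainer's hub, 172 mm above the table, the shaft inside.
- orange_cone_mid (a point): Big orange ribbed reaming cone for oranges, 68 mm in diameter and 72 mm tall: not wanted now, leave it. Point: on its axis, half-way up.
- lemon_half_a: Half a lemon, cut face down, 59 mm across and 37 mm high, yellow: leave it. Origin: middle of its underside.
- lemon_half_b: Another half lemon, the same: leave it. Origin: middle of its underside.
Things that resemble listed ones, but are neither listed nor needed, are in the scene too. Leave any blue or purple look-alike of the part that bears beaker_mid alone. There is more than one size of the part that bears lemon_cone_mid; the job needs the larger.

How it is judged:
On the way, in this order (a step that is already met when the one before it is completed fails the run):
1. the beaker stands on the drip tray, let go (horizontal distance between beaker_mid and drip_tray below 0.012 m and z of beaker_mid in the frame of drip_tray between 0.039 and 0.048 m and angle between beaker_mid's own z axis and vertical below 0.08 rad and contact force between the fingers and beaker below 0.1 N), for 0.2 s.
2. the bowl sits on the motor base with its spout over the beaker, let go (horizontal distance between bowl_mid and juicer below 0.008 m and z of bowl_mid in the frame of juicer between 0.138 and 0.147 m and angle between bowl_mid's own z axis and vertical below 0.06 rad and x of beaker_mid in the frame of bowl_mid between -0.125 and -0.078 m and y of beaker_mid in the frame of bowl_mid between -0.022 and 0.022 m and contact force between the fingers and bowl below 0.1 N), for 0.2 s.
3. the strainer sits in the bowl, let go (horizontal distance between strainer_mid and bowl_mid below 0.008 m and z of strainer_mid in the frame of bowl_mid between 0.007 and 0.0145 m and angle between strainer_mid's own z axis and vertical below 0.06 rad and contact force between the fingers and strainer below 0.1 N), for 0.2 s.
4. the green cone sits on the shaft, let go (horizontal distance between lemon_cone_mid and juicer below 0.008 m and z of lemon_cone_mid in the frame of juicer between 0.196 and 0.2045 m and angle between lemon_cone_mid's own z axis and vertical below 0.08 rad and contact force between the fingers and lemon_cone below 0.1 N), for 0.2 s.
At the end, for the whole second after the job is handed in: Beaker upright within 12 mm of the drip tray's middle; bowl, strainer and green cone seated level, each within 8 mm of its axis; the beaker 78 to 125 mm from the bowl's axis and within 22 mm of the spout's line; all released and at rest (all of step 1 and all of step 2 and all of step 3 and all of step 4 and linear speed of each of beaker, bowl, strainer, lemon_cone below 0.02 m/s); the robot touches nothing.
It fails at once if the orange cone or a lemon half is moved by more than 30 mm (distance of any of orange_cone_mid, lemon_half_a, lemon_half_b from where it was at the start of the episode above 0.03 m).
It fails at once if a part of the juicer is dropped from more than about 30 mm ((linear speed of beaker above 0.8 m/s and contact force between the fingers and beaker below 0.1 N) or (linear speed of bowl above 0.8 m/s and contact force between the fingers and bowl below 0.1 N) or (linear speed of strainer above 0.8 m/s and contact force between the fingers and strainer below 0.1 N) or (linear speed of lemon_cone above 0.8 m/s and contact force between the fingers and lemon_cone below 0.1 N)).
It also fails if it takes over 138 s, if anything falls off the work surface, if the arm or the gripper's body presses on something with over 40 N, if the wrist force passes 120 N, or if a joint passes its speed limit or range.

## Robot

A 6-joint arm with a two-finger parallel gripper is mounted at the origin on the work surface. World frame = base frame: x ahead of the robot, y to its left, z up, the work surface at z = 0. Lengths are in m, angles in rad, forces in N, time in s.
With the tool pointing down it reaches from about 0.375 to 0.9 m from the base axis. Payload 3.1 kg.
Tool frame: the origin (TCP) lies at the centre of the arm's flange, where the gripper is bolted on; the fingertips stand 182 mm ahead of it and the grasp point (between the pads) lies 164 mm ahead of it; z points along the fingers, x is the direction in which the jaws open and shut, and the axes are right-handed (so a half turn about z gives the same grasp; the last joint's range is limited). The gripper opens to 87 mm and grips with 3 to 60 N. Pads are 19 mm wide; open, the fingers measure 117 mm over their backs; the gripper's body (75 mm by 190 mm) begins 51 mm behind the grasp point.
Start: joints at [-1.419, 0.527, 1.433, -0, 1.181, -0.178], TCP at [0.203, -0.591, 0.405] pointing down, gripper open.
Joint ranges: [-3.08, 3.08], [-0.75, 2.2], [0.22, 2.44], [-1.43, 4.57], [0, 2.65], [-2.85, 2.85]. Speed limits (rad/s): [2.79, 2.79, 3.14, 3.14, 3.14, 3.14].

## Interface

Orientations are given as a unit quaternion [x, y, z, w].
In Python, from rig import status, eyes, robot gives the robot as it stands. The module is installed in compiled form; this text tells all that it offers.
- The arm moves only by the tool step_arm, never from a script. Its argument "steps" is a list of rows, each a list of 7 numbers: the closure, from -1 (fully open) to 1 (shut), so that 0 is half open, then the shift along the tool's x, y, z each as a share of 0.025 m, from -1 to 1, then the turn, a rotation vector about the tool's x, y, z each as a share of 8 degrees, from -1 to 1. In form: [[jaw, dx, dy, dz, rx, ry, rz], ...]. A call has exactly 10 rows; each row shifts and turns the commanded pose from where the row before left it, along the tool's axes as they then stand; what a row does not reach is not made up. A row lasts 1/10 s, in which the tool goes at most 50 mm and 8.59 degrees, less where a joint would pass 70% of its speed; a pose out of reach is approached as far as the arm can. A call with a number of a shift or a turn outside -1 to 1 is refused whole. A call with a gripper value outside its range is refused whole. The fingers move at their own pace and stop on an object; "squeeze" is the grip in N (left out, the last holds). Time passes only in rows, so rows that do not move let the fingers close, or fill a call up. It gives the time, the measured TCP pose, the force and the opening at its end, in the units of the state.
- status.get_obs(): the state, without advancing time (a new reading comes with each control period).
- eyes.camera(name): name is "scene" or "side" or "wrist"; returns (picture, depth): 420x560x3 uint8, red, green, blue; 420x560 float32, m along the optical axis (not along the pixel's ray), 0 where there is no reading.
- eyes.camera_info(name): a dict with "K" (3x3 intrinsics, pixels), "R" (3x3) and "t" (3): a world point X has camera coordinates R X + t. Camera axes: x right, y down, z forward; pixel columns grow to the right and rows downward; lengths in m; the calibration is good to about 2 mm. A picture is of the moment at which its call begins: read the wrist's pose just before it. camera_info takes no time and is no camera call; for the wrist camera it gives the pose at the moment of the call.
- robot.hand_in(): hands the job in, once; it reports no verdict.
The state is a dict: "time": time; "q": joint angles; "joint_velocities": joint speeds; "joint_torque": joint torques, N m; "position": TCP position; "tool_rot": TCP orientation; "ft_force": force on the tool from outside, world axes, zero at the start; "moment": the same for the moment, N m; "grip_width": finger opening in m.
Only numpy, scipy, OpenCV 4.12 (cv2) and the standard library are available. Lean on these libraries where they do the work, as an engineer would, in place of code of your own. Each camera call takes 0.05 s, during which the arm holds its last target.

## Working session

There is one attempt and no reset: what is moved stays moved. The work goes in short steps, Python scripts to look and compute and a tool call to move; the robot and the scene stay as the last step left them, time stands still between calls to the robot, and variables do not carry over. Pictures are saved under pics/ and viewed, and the job is handed in when it is done.

Besides the shell and the picture viewer there is one more tool, called after "Call:" as a command line: name --pt "numbers of a row" for each row, then --argument value for the rest. step_arm: Moves the arm, as the interface text tells. Its arguments: {"type":"object","properties":{"steps":{"type":"array"},"squeeze":{"type":"number"}},"required":["steps"]}

```bash
mkdir -p pics
cat > h.py <<'E'
import numpy as np, cv2
from rig import status, eyes, robot
def shot(n,tag):
    p,d=eyes.camera(n); i=eyes.camera_info(n)
    cv2.imwrite(f'pics/{tag}.png',p[:,:,::-1]); np.savez(f'pics/{tag}.npz',p=p,d=d,K=i['K'],R=i['R'],t=i['t'])
    return p,d,i
E
python3 - <<'E'
from h import *
for n in ['scene','side','wrist']:
    p,d,i=shot(n,n+'0'); print(n,np.round(i['K'],1).tolist(),(-np.array(i['R']).T@i['t']).round(3),np.round(i['R'],3).tolist())
print(status.get_obs())
E
```

```text
scene [[386.7, 0.0, 280.1], [0.0, 386.7, 207.6], [0.0, 0.0, 1.0]] [ 1.232 -0.225  0.868] [[0.341, 0.94, -0.015], [0.685, -0.259, -0.68], [-0.644, 0.221, -0.733]]
side [[502.6, 0.0, 275.8], [0.0, 502.6, 219.8], [0.0, 0.0, 1.0]] [0.471 0.965 0.807] [[-0.996, -0.087, 0.023], [-0.072, 0.618, -0.783], [0.054, -0.781, -0.622]]
wrist [[359.1, 0.0, 283.5], [0.0, 359.1, 207.4], [0.0, 0.0, 1.0]] [ 0.278 -0.564  0.384] [[0.324, -0.946, -0.001], [-0.906, -0.311, 0.287], [-0.272, -0.093, -0.958]]
{'time': 0.15, 'q': array([-1.41849868e+00,  5.28247417e-01,  1.43359389e+00, -1.64081363e-05,
        1.18142206e+00, -1.78494064e-01]), 'joint_velocities': array([-0.00024579, -0.00314163, -0.00214897,  0.00157891,  0.00042637,
       -0.00200898]), 'joint_torque': array([ 7.67813776e-05, -4.40431666e+01, -1.76842529e+01,  6.32928265e-02,
        5.52823290e-02, -1.03200866e-04]), 'position': array([ 0.2029843 , -0.59084367,  0.40400387]), 'tool_rot': array([ 8.13878645e-01, -5.81034296e-01, -5.88332789e-04, -5.93076952e-04]), 'ft_force': array([ 0.38347354, -1.0946692 , -0.42609095]), 'moment': array([-0.01524165, -0.00094385, -0.02175462]), 'grip_width': 0.0870235209823402}
```

View pics/scene0.png

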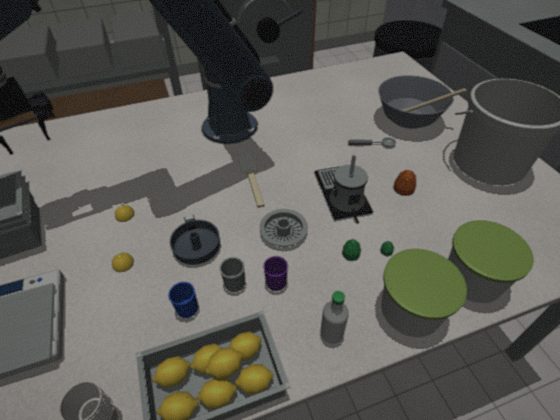

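View pics/side0.png

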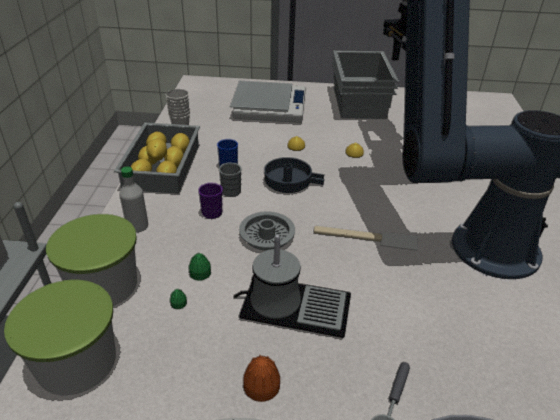

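View pics/wrist0.png

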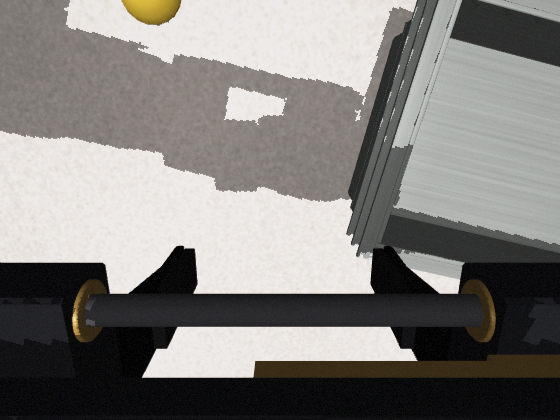

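The scene view shows the beaker in steel at (232,274), with blue at (184,300), purple at (276,273) and a ribbed cup at (88,405). The bowl is at (195,240), the strainer at (284,228) and the base at (350,190). The green cones are at (352,249) (larger) and (387,248) (smaller), and the orange cone is at (405,182). I'll enlarge these and back-project them.

```bash
cat >> h.py <<'E'
def load(tag):
    z=np.load(f'pics/{tag}.npz'); return z['p'],z['d'],z['K'],z['R'],z['t']
def cloud(tag):
    p,d,K,R,t=load(tag); v,u=np.mgrid[:420,:560]
    c=np.stack([(u-K[0,2])/K[0,0]*d,(v-K[1,2])/K[1,1]*d,d],-1)
    return (c-t)@R, d>0
def ray(tag,u,v,z):
    p,d,K,R,t=load(tag); o=-R.T@t; r=R.T@np.array([(u-K[0,2])/K[0,0],(v-K[1,2])/K[1,1],1]); return o+r*(z-o[2])/r[2]
def proj(tag,X):
    p,d,K,R,t=load(tag); c=R@np.array(X)+t; return (K@c/c[2])[:2]
E
python3 - <<'E'
from h import *
p=cv2.imread('pics/scene0.png'); a=cv2.resize(p[140:330,150:420],None,fx=2.9,fy=2.9,interpolation=cv2.INTER_CUBIC)
cv2.imwrite('pics/sc_crop.png',np.clip(a*1.6,0,255).astype(np.uint8))
p=cv2.imread('pics/side0.png'); a=cv2.resize(p[130:340,150:370],None,fx=2.8,fy=2.8,interpolation=cv2.INTER_CUBIC)
cv2.imwrite('pics/sd_crop.png',np.clip(a*1.6,0,255).astype(np.uint8))
# height map from both
for tag in ['scene0','side0']:
    W,ok=cloud(tag)
    W=W.astype(float)
    m=(ok&(W[...,2]>0.012)&(W[...,2]<0.25)).astype(np.uint8)
    n,l,s,c=cv2.connectedComponentsWithStats(m)
    for k in range(1,n):
        if s[k,4]>80:
            q=W[l==k]; print(tag,c[k].round(0),s[k,4],'min',q.min(0).round(3),'max',q.max(0).round(3))
E
```

```text
scene0 [273.  22.] 3587 min [-0.563  0.14   0.012] max [-0.439  0.583  0.25 ]
scene0 [509.  85.] 15693 min [-0.473  0.629  0.012] max [0.657 1.755 0.241]
scene0 [140.  34.] 2356 min [-1.047 -0.352  0.012] max [-0.622 -0.103  0.218]
scene0 [54. 47.] 4756 min [-1.007 -0.846  0.012] max [-0.673 -0.391  0.112]
scene0 [228. 113.] 2191 min [-0.076 -0.102  0.012] max [0.271 0.103 0.25 ]
scene0 [415.  99.] 2989 min [0.067 0.524 0.012] max [0.335 0.799 0.159]
scene0 [364. 141.] 103 min [0.264 0.37  0.012] max [0.309 0.502 0.022]
scene0 [345. 189.] 2143 min [0.364 0.167 0.012] max [0.61  0.296 0.192]
scene0 [ 17. 214.] 2782 min [ 0.191 -0.747  0.012] max [ 0.389 -0.629  0.148]
scene0 [406. 181.] 409 min [0.501 0.399 0.012] max [0.563 0.463 0.074]
scene0 [124. 211.] 199 min [ 0.314 -0.439  0.012] max [ 0.359 -0.387  0.039]
scene0 [283. 226.] 646 min [ 0.491 -0.055  0.012] max [0.631 0.083 0.029]
scene0 [195. 240.] 818 min [ 0.424 -0.3    0.012] max [ 0.597 -0.165  0.044]
scene0 [284. 226.] 191 min [ 0.539 -0.006  0.012] max [0.583 0.033 0.042]
scene0 [453. 275.] 10556 min [0.793 0.132 0.012] ma
[... 1417 characters left out ...]
n [ 0.304 -0.429  0.012] max [ 0.355 -0.379  0.038]
side0 [503. 221.] 7461 min [-0.103 -0.072  0.012] max [0.269 0.107 0.25 ]
side0 [290. 173.] 1069 min [ 0.421 -0.303  0.012] max [ 0.592 -0.16   0.055]
side0 [289. 287.] 6388 min [ 0.359 -0.055  0.012] max [0.628 0.318 0.19 ]
side0 [267. 227.] 252 min [ 0.54  -0.007  0.012] max [0.578 0.04  0.04 ]
side0 [199. 265.] 411 min [0.671 0.148 0.012] max [0.72  0.188 0.055]
side0 [177. 297.] 214 min [0.705 0.245 0.012] max [0.74  0.275 0.04 ]
side0 [261. 377.] 1233 min [0.493 0.415 0.012] max [0.56  0.471 0.072]
side0 [396. 387.] 514 min [0.254 0.372 0.012] max [0.332 0.493 0.023]
side0 [461. 417.] 222 min [0.166 0.527 0.103] max [0.259 0.541 0.113]
```

View pics/sc_crop.png

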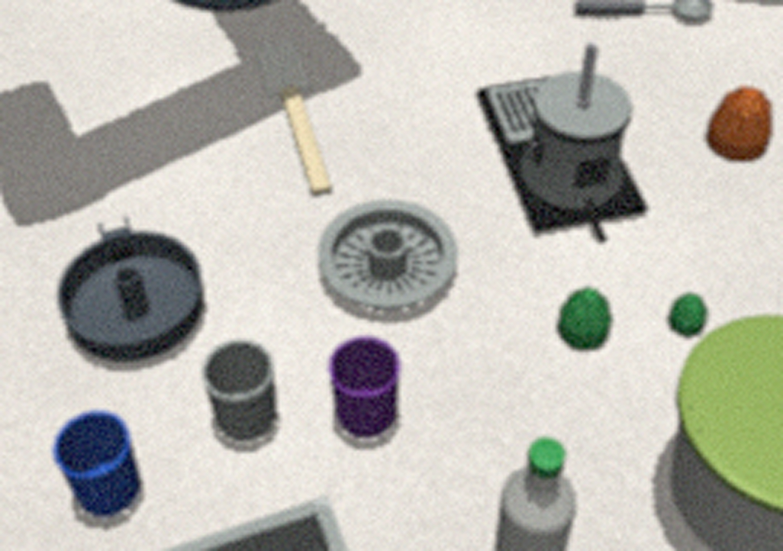

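View pics/sd_crop.png

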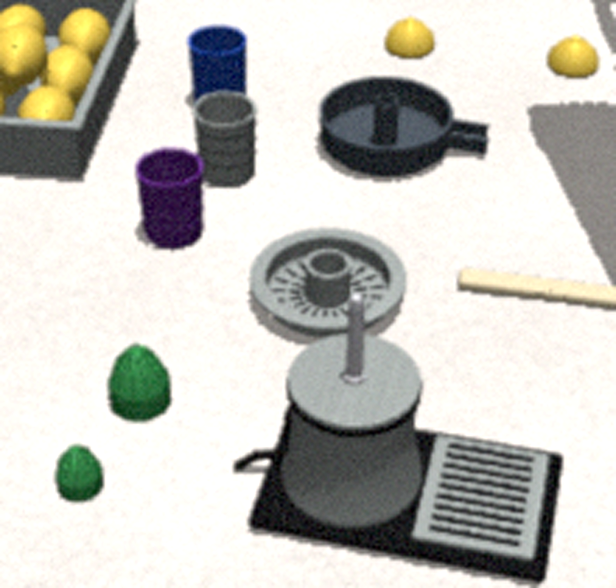

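Candidate beakers:
- Plain steel at (232,274): 62 mm across and about 75 mm tall, so this one fits.
- Blue at (184,300) and purple at (276,273): excluded.
- Tall steel cup at (88,405): about 130 mm tall, so it doesn't fit.

Candidate cones:
- (352,249): 50 mm across and 56 mm tall, so this is the larger one needed.
- (387,248): about 40 mm tall, so it's the smaller one.

The crops confirm both choices. Next I'll fit circles and axes.

```bash
cat >> h.py <<'E'
from scipy.optimize import least_squares
def circ(q,r=None):
    q=q[:,:2]; c0=q.mean(0)
    if r is None:
        s=least_squares(lambda x:np.hypot(*(q-x[:2]).T)-x[2],[*c0,.03],loss='soft_l1',f_scale=.002)
    else:
        s=least_squares(lambda x:np.hypot(*(q-x[:2]).T)-r,c0,loss='soft_l1',f_scale=.002)
    return s.x.round(4),len(q)
def box(W,ok,x0,x1,y0,y1,z0,z1):
    return W[ok&(W[...,0]>x0)&(W[...,0]<x1)&(W[...,1]>y0)&(W[...,1]<y1)&(W[...,2]>z0)&(W[...,2]<z1)]
E
python3 - <<'E'
from h import *
for tag in ['scene0','side0']:
    W,ok=cloud(tag); W=W.astype(float)
    print(tag,'table z',np.median(box(W,ok,.55,.65,.1,.2,-.02,.02)[:,2]).round(4))
    q=box(W,ok,.62,.73,-.22,-.11,.072,.085); print('beaker rim',circ(q), q[:,2].max())
    q=box(W,ok,.62,.73,-.22,-.11,.015,.06); print('beaker wall',circ(q,.0293))
    q=box(W,ok,.45,.62,-.31,-.15,.036,.045); print('bowl rim',circ(q,.066),circ(q))
    q=box(W,ok,.50,.56,-.26,-.2,.048,.062); print('sleeve top',q.mean(0),len(q))
    q=box(W,ok,.48,.64,-.07,.10,.017,.027); print('strainer flange',circ(q),circ(q,.069) )
    q=box(W,ok,.53,.60,-.02,.05,.03,.045); print('hub',circ(q,.020),q[:,2].max())
    q=box(W,ok,.66,.74,.12,.2,.003,.02); print('cone skirt',circ(q,.025)); q=box(W,ok,.66,.74,.12,.2,.05,.062); print('tip',q.mean(0),len(q))
    q=box(W,ok,.4,.65,.15,.33,.14,.18); print('shaft',circ(q,.006),len(q),q.mean(0)); q=box(W,ok,.4,.65,.15,.33,.11,.118); print('coltop',circ(q,.053),circ(q),q.mean(0))
    q=box(W,ok,.33,.43,.15,.33,.017,.024);r=cv2.minAreaRect(q[:,:2].astype(np.float32)*1000);print('tray',r,q.mean(0)) 
    q=box(W,ok,.33,.65,.15,.33,.01,.024);r=cv2.minAreaRect(q[:,:2].astype(np.float32)*1000);print('foot',r)
E
```

```text
scene0 table z 0.0003
beaker rim (array([ 0.6803, -0.1644,  0.029 ]), 110) 0.0805795086000835
beaker wall (array([ 0.6807, -0.1645]), 408)
bowl rim (array([ 0.5285, -0.2328]), 306) (array([ 0.5285, -0.2329,  0.0655]), 306)
sleeve top [ 0.5300526  -0.23311367  0.05211597] 39
strainer flange (array([0.5625, 0.0134, 0.061 ]), 639) (array([0.5611, 0.0136]), 639)
hub (array([0.5619, 0.0133]), 87) 0.04202155810553122
cone skirt (array([0.6985, 0.1602]), 84)
tip [0.70175139 0.15972984 0.05317771] 44
shaft (array([0.5207, 0.2362]), 49) 49 [0.52461686 0.23366237 0.15977928]
coltop (array([0.5001, 0.2468]), 570) (array([0.5225, 0.235 , 0.0355]), 570) [0.52611773 0.23250553 0.11458048]
tray ((403.7232360839844, 233.4804229736328), (69.52983093261719, 61.855167388916016), 81.60240936279297) [0.40040335 0.22445949 0.02001246]
foot ((487.93560791015625, 239.25900268554688), (123.62293243408203, 245.34031677246094), 82.51193237304688)
side0 table z -0.0008
beaker rim (array([ 0.6771, -0.1621,  0.0291]), 54) 0.07824387887519281
beaker wall (array([ 0.6776, -0.1638]), 368)
bowl rim (array([ 0.5258, -0.2315]), 211) (array([ 0.5257, -0.2314,  0.0651]), 211)
sleeve top [ 0.52596639 -0.22969756  0.05101625] 35
strainer flange (array([0.5591, 0.017 , 0.0607]), 763) (array([0.5589, 0.0161]), 763)
hub (array([0.5591, 0.0158]), 109) 0.03973521776993923
cone skirt (array([0.6967, 0.1608]), 130)
tip [0.69598371 0.16328186 0.05242067] 46
shaft (array([0.5191, 0.2366]), 87) 87 [0.51838095 0.24123426 0.1601104 ]
coltop (array([0.5208, 0.2104]), 1207) (array([0.519 , 0.2382, 0.035 ]), 1207) [0.51869363 0.24254833 0.11420753]
tray ((401.84661865234375, 253.4329833984375), (106.2939453125, 68.93238830566406), 81.14662170410156) [0.40293953 0.25428145 0.01964772]
foot ((485.59661865234375, 242.76904296875), (126.80265808105469, 242.25784301757812), 82.49104309082031)
```

```bash
cat >> h.py <<'E'
from scipy.spatial.transform import Rotation as Ro
def plan(x,y,zg,yaw,pos=None,q=None):
    """grasp-point target; prints turn (in 8deg) and shift in tool axes (25mm) after the turn"""
    o=status.get_obs(); p=np.array(o['position']); R0=Ro.from_quat(o['tool_rot']).as_matrix()
    a=np.radians(yaw); X=np.array([np.cos(a),np.sin(a),0]); Z=np.array([0,0,-1.]); R1=np.stack([X,np.cross(Z,X),Z],1)
    rv=Ro.from_matrix(R0.T@R1).as_rotvec(); T=np.array([x,y,zg+.164])
    print('t',round(o['time'],2),'pos',p.round(4),'grasp z',round(p[2]-.164,4),'yaw',np.degrees(np.arctan2(R0[1,0],R0[0,0])).round(2),'w',round(o['grip_width'],4),'F',np.round(o['ft_force'],1),'q',np.round(o['q'],2))
    print('turn units',(np.degrees(rv)/8).round(3),'shift units',(R1.T@(T-p)/.025).round(2))
E
python3 - <<'E'
from h import *
plan(.679,-.164,.10,-97.5)
for tag,c in [('scene0',(.5285,-.2328)),('side0',(.5258,-.2315))]:
    W,ok=cloud(tag); W=W.astype(float)
    q=box(W,ok,c[0]-.11,c[0]-.06,c[1]-.06,c[1]+.06,.006,.045); d=q[:,:2]-c; r=np.hypot(*d.T); d=d[(r>.074)]
    print(tag,len(d),r.max(),np.degrees(np.arctan2(-d[:,1],-d[:,0])).mean(), np.median(d,0),d[np.hypot(*d.T)>.095].mean(0))
    # foot/tray dark & light edges
    q=box(W,ok,.34,.47,.15,.33,.0105,.024); 
    r=cv2.minAreaRect(q[:,:2].astype(np.float32)*1000);print('foot front',r)
E
```

```text
t 0.15 pos [ 0.203  -0.5908  0.404 ] grasp z 0.24 yaw -71.05 w 0.087 F [ 0.4 -1.1 -0.4] q [-1.42  0.53  1.43 -0.    1.18 -0.18]
turn units [1.000e-03 1.200e-02 3.307e+00] shift units [-19.41 -16.65   5.6 ]
scene0 29 0.10806042181155712 -0.10262464952903953 [-0.0972063   0.00024614] [-0.10039778  0.00064992]
foot front ((419.7894592285156, 229.2394561767578), (85.33128356933594, 112.7903823852539), 80.06449127197266)
side0 118 0.10569700220255689 -0.12190221395450938 [-8.82630871e-02  3.41676453e-05] [-0.09917358  0.00028265]
foot front ((421.0923156738281, 251.05673217773438), (126.58244323730469, 112.9748764038086), 82.94331359863281)
```

Call:
step_arm --pt "-0.75 0 0 0 0 0 0.827" --pt "-0.75 0 0 0 0 0 0.827" --pt "-0.75 0 0 0 0 0 0.827" --pt "-0.75 0 0 0 0 0 0.827" --pt "-0.75 -0.9 -0.8 0 0 0 0" --pt "-0.75 -0.9 -0.8 0 0 0 0" --pt "-0.75 -0.9 -0.8 0 0 0 0" --pt "-0.75 -0.9 -0.8 0 0 0 0" --pt "-0.75 -0.9 -0.8 0 0 0 0" --pt "-0.75 -0.9 -0.8 0 0 0 0" --squeeze 15

```text
time: 1.15
position: [0.3404, -0.472, 0.4045]
tool_rot: [-0.659, 0.752, 0.0, 0.0]
ft_force: [-0.2, -0.6, -0.2]
grip_width: 0.0761
```

Call:
step_arm --pt "-0.75 -0.9 -0.75 0.1 0 0 0" --pt "-0.75 -0.9 -0.75 0.1 0 0 0" --pt "-0.75 -0.9 -0.75 0.1 0 0 0" --pt "-0.75 -0.9 -0.75 0.1 0 0 0" --pt "-0.75 -0.9 -0.75 0.1 0 0 0" --pt "-0.75 -0.9 -0.75 0.1 0 0 0" --pt "-0.75 -0.9 -0.75 0.1 0 0 0" --pt "-0.75 -0.9 -0.75 0.1 0 0 0" --pt "-0.75 -0.9 -0.75 0.1 0 0 0" --pt "-0.75 -0.9 -0.75 0.1 0 0 0"

```text
time: 2.15
position: [0.5557, -0.2734, 0.3793]
tool_rot: [-0.659, 0.752, 0.0, -0.0]
ft_force: [-0.6, -0.4, 0.4]
grip_width: 0.0764
```

Run:
```python
from h import *
plan(.679,-.164,.10,-97.5)
shot('wrist','wrist1')
```

```text
t 2.15 pos [ 0.5557 -0.2734  0.3793] grasp z 0.2153 yaw -97.51 w 0.0764 F [-0.6 -0.4  0.4] q [-0.64  0.55  1.47 -0.    1.12  1.06]
turn units [ 0.005  0.002 -0.001] shift units [-4.98 -4.32  4.61]
```

View pics/wrist1.png

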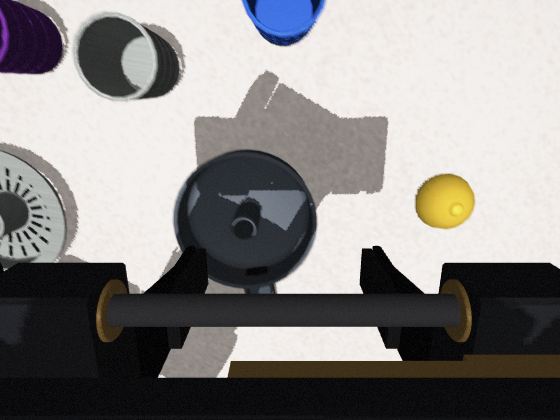

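The wrist view shows the bowl centred at (245,220), the steel beaker at (122,57) with purple to its left, blue at (285,15) and a lemon half at (445,200). I'll compare the wrist depth fits.

Run:
```python
from h import *
W,ok=cloud('wrist1'); W=W.astype(float)
q=box(W,ok,.62,.73,-.22,-.11,.072,.085); print('beaker rim',circ(q),circ(q,.030), q[:,2].max())
q=box(W,ok,.45,.62,-.31,-.15,.036,.045); print('bowl rim',circ(q,.066),circ(q))
q=box(W,ok,.50,.56,-.26,-.2,.049,.062); print('sleeve top',circ(q,.011),circ(q),len(q),q[:,2].max())
q=box(W,ok,.53,.60,-.02,.05,.03,.045); print('hub',circ(q,.020),len(q))
```

```text
beaker rim (array([ 0.682 , -0.1611,  0.029 ]), 1510) (array([ 0.6818, -0.1612]), 1510) 0.07735719061832694
bowl rim (array([ 0.5308, -0.2295]), 2091) (array([ 0.5309, -0.2296,  0.0653]), 2091)
sleeve top (array([ 0.5312, -0.2297]), 262) (array([ 0.5312, -0.2297,  0.0107]), 262) 262 0.055005014027929726
hub (array([0.5641, 0.0179]), 260) 260
```

Call:
step_arm --pt "-0.75 -0.7 -0.6 0.3 0 0 0" --pt "-0.75 -0.7 -0.6 0.3 0 0 0" --pt "-0.75 -0.7 -0.6 0.3 0 0 0" --pt "-0.75 -0.7 -0.6 0.3 0 0 0" --pt "-0.75 -0.7 -0.6 0.3 0 0 0" --pt "-0.75 -0.7 -0.6 0.3 0 0 0" --pt "-0.75 -0.7 -0.6 0.3 0 0 0" --pt "-0.75 -0.08 -0.12 0.7 0 0 0" --pt "-0.75 0 0 0.8 0 0 0" --pt "-0.75 0 0 0 0 0 0"

```text
time: 3.2
position: [0.6764, -0.1649, 0.2854]
tool_rot: [-0.659, 0.752, 0.004, -0.002]
ft_force: [-0.6, 1.6, -0.1]
grip_width: 0.0763
```

Run:
```python
from h import *
plan(.679,-.164,.05,-97.5)
shot('wrist','wrist2')
```

```text
t 3.2 pos [ 0.6764 -0.1649  0.2854] grasp z 0.1214 yaw -97.5 w 0.0763 F [-0.6  1.6 -0.1] q [-0.4   0.76  1.33 -0.    1.06  1.3 ]
turn units [ 0.063  0.013 -0.001] shift units [-0.05 -0.1   2.85]
```

View pics/wrist2.png

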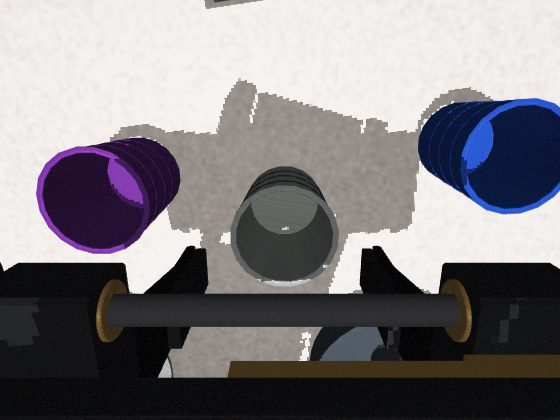

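The steel beaker sits between the fingers, rim centre at about (285,235), with purple on the left and blue on the right and clear space to both. I'll do a quick rim fit from here.

Run:
```python
from h import *
W,ok=cloud('wrist2'); W=W.astype(float)
q=box(W,ok,.64,.73,-.20,-.12,.070,.085); print('beaker rim',circ(q),circ(q,.030), q[:,2].max())
```

```text
beaker rim (array([ 0.6808, -0.1652,  0.0287]), 2476) (array([ 0.681 , -0.1652]), 2476) 0.07846106549854429
```

Call:
step_arm --pt "-0.75 0 -0.13 0.5 0 0 0" --pt "-0.75 0 0 0.6 0 0 0" --pt "-0.75 0 0 0.6 0 0 0" --pt "-0.75 0 0 0.6 0 0 0" --pt "-0.75 0 0 0.4 0 0 0" --pt "-0.75 0 0 0.1 0 0 0" --pt "-0.75 0 0 0 0 0 0" --pt "0.2 0 0 0 0 0 0" --pt "0.2 0 0 0 0 0 0" --pt "0.2 0 0 0 0 0 0"

```text
time: 4.25
position: [0.6818, -0.1656, 0.2206]
tool_rot: [-0.659, 0.752, -0.001, 0.0]
ft_force: [0.7, 0.3, 0.8]
grip_width: 0.0596
```

Call:
step_arm --pt "0.2 0 0 0 0 0 0" --pt "0.2 0 0 0 0 0 0" --pt "0.2 0 0 -0.2 0 0 0" --pt "0.2 0 0 -0.5 0 0 0" --pt "0.2 0 0 -0.8 0 0 0" --pt "0.2 0 0 -0.8 0 0 0" --pt "0.2 0 0 -0.8 0 0 0" --pt "0.2 0 0 -0.8 0 0 0" --pt "0.2 0 0 -0.5 0 0 0" --pt "0.2 0 0 0 0 0 0"

```text
time: 5.25
position: [0.6821, -0.1657, 0.3327]
tool_rot: [-0.659, 0.752, -0.002, 0.001]
ft_force: [0.5, 0.2, -0.8]
grip_width: 0.0588
```

Run:
```python
from h import *
plan(.4214,.2496,.15,-97.5)
shot('wrist','wrist3')
```

```text
t 5.25 pos [ 0.6821 -0.1657  0.3327] grasp z 0.1687 yaw -97.51 w 0.0588 F [ 0.5  0.2 -0.8] q [-0.4   0.71  1.29  0.    1.14  1.3 ]
turn units [-0.036 -0.01  -0.001] shift units [-15.11  12.51   0.75]
```

View pics/wrist3.png

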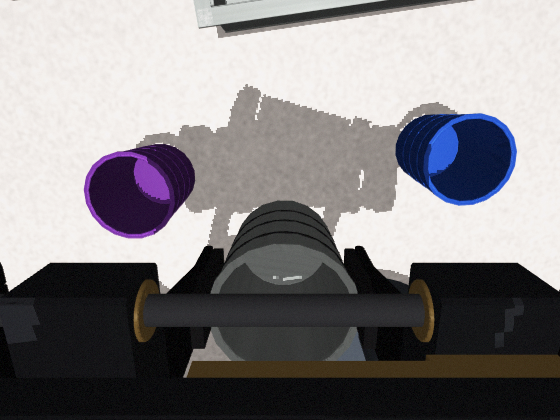

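The beaker is held, with width 58.8 mm as expected. I'll carry it round the shaft: -x first, then +y.

Call:
step_arm --pt "0.2 -0.4 1 0 0 0 0" --pt "0.2 -0.4 1 0 0 0 0" --pt "0.2 -0.4 1 0 0 0 0" --pt "0.2 -0.4 1 0 0 0 0" --pt "0.2 -0.4 1 0 0 0 0" --pt "0.2 -0.4 1 0 0 0 0" --pt "0.2 -0.4 1 0 0 0 0" --pt "0.2 -0.4 1 0 0 0 0" --pt "0.2 -0.4 1 0 0 0 0" --pt "0.2 -0.4 1 0 0 0 0"

```text
time: 6.3
position: [0.4453, -0.033, 0.3289]
tool_rot: [-0.659, 0.752, 0.001, -0.001]
ft_force: [0.4, -0.0, -0.2]
grip_width: 0.0588
```

Call:
step_arm --pt "0.2 -0.9 0.25 0 0 0 0" --pt "0.2 -0.9 0.25 0 0 0 0" --pt "0.2 -0.9 0.25 0 0 0 0" --pt "0.2 -0.9 0.25 0 0 0 0" --pt "0.2 -0.9 0.25 0 0 0 0" --pt "0.2 -0.9 0.25 0 0 0 0" --pt "0.2 -0.9 0.25 0 0 0 0" --pt "0.2 -0.9 0.25 0 0 0 0" --pt "0.2 -0.7 0.25 0 0 0 0" --pt "0.2 0 0 0 0 0 0"

```text
time: 7.3
position: [0.4157, 0.171, 0.329]
tool_rot: [-0.66, 0.751, 0.001, -0.001]
ft_force: [-0.0, -0.1, -0.1]
grip_width: 0.0591
```

Run:
```python
from h import *
plan(.4214,.2496,.15,-97.5)
shot('wrist','wrist4'); shot('side','side4')
```

```text
t 7.3 pos [0.4157 0.171  0.329 ] grasp z 0.165 yaw -97.34 w 0.0591 F [-0.  -0.1 -0.1] q [0.14 0.42 1.94 0.   0.78 1.84]
turn units [ 0.018 -0.002  0.021] shift units [-3.15  0.18  0.6 ]
```

View pics/wrist4.png

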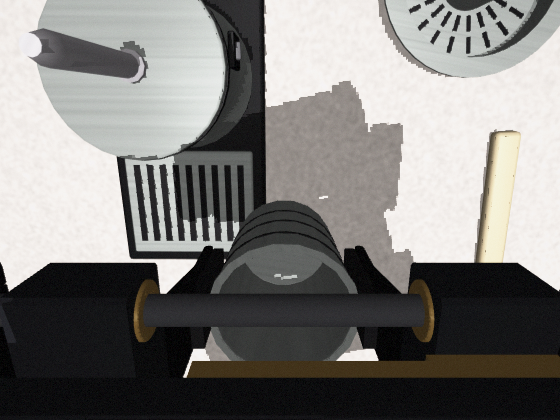

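View pics/side4.png

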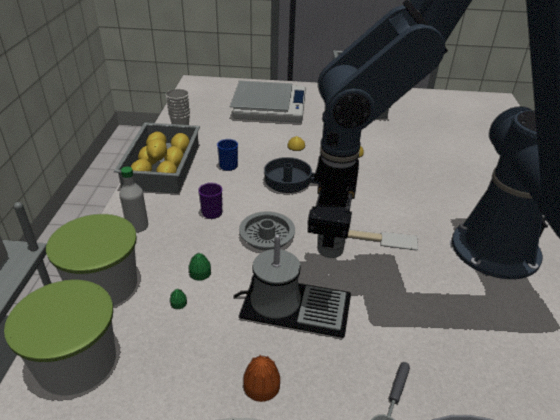

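The wrist view shows the tray at (190,205), the column top at (125,70), the shaft from tip (33,45) to base (130,62), and the beaker held at (283,300). I'll measure the tray and shaft from the wrist depth.

Run:
```python
from h import *
W,ok=cloud('wrist4'); W=W.astype(float)
v,u=np.mgrid[:420,:560]
tm=ok&(abs(W[...,2]-.020)<.003)&(u>100)&(u<262)&(v>140)&(v<258)&(W[...,0]<.5)
q=W[tm]; print('tray',cv2.minAreaRect(q[:,:2].astype(np.float32)*1000),q.mean(0),len(q))
m=ok&(W[...,2]>.008)&(W[...,2]<.024)&(u<268)&(v<262)
q=W[m]; print('foot',cv2.minAreaRect(q[:,:2].astype(np.float32)*1000),len(q))
q=box(W,ok,.46,.6,.17,.3,.1135-.004,.119); 
h=cv2.convexHull(q[:,:2].astype(np.float32))[:,0]; print('coltop hull',circ(h),circ(h,.053))
for a,b in [(.125,.14),(.14,.155),(.155,.17),(.17,.182)]:
    q=box(W,ok,.46,.6,.17,.3,a,b); print('shaft',circ(q,.006),len(q))
W,ok=cloud('side4'); W=W.astype(float)
m=ok&(abs(W[...,2]-.020)<.003)&(W[...,0]<.47)&(W[...,0]>.36)&(W[...,1]>.18)&(W[...,1]<.32); q=W[m];print('side tray',cv2.minAreaRect(q[:,:2].astype(np.float32)*1000),q.mean(0))
for tag in ['side4','scene0']:
  W,ok=cloud(tag); W=W.astype(float)
  q=box(W,ok,.46,.6,.17,.3,.1135-.004,.119); h=cv2.convexHull(q[:,:2].astype(np.float32))[:,0]; print(tag,'coltop hull',circ(h),circ(h,.053))
```

```text
tray ((425.75616455078125, 247.44500732421875), (104.23735809326172, 95.78755187988281), 82.5354995727539) [0.42466384 0.24840599 0.01974891] 11307
foot ((471.31427001953125, 241.041259765625), (123.51846313476562, 208.34739685058594), 82.35872650146484) 17711
coltop hull (array([0.5205, 0.2345, 0.0481]), 48) (array([0.5265, 0.2348]), 48)
shaft (array([0.5206, 0.2351]), 358) 358
shaft (array([0.5206, 0.2351]), 466) 466
shaft (array([0.5205, 0.2351]), 649) 649
shaft (array([0.5205, 0.2352]), 700) 700
side tray ((422.5418701171875, 254.3996124267578), (113.71063232421875, 93.45854187011719), 83.41288757324219) [0.42037616 0.25394146 0.01958271]
side4 coltop hull (array([0.5188, 0.2381, 0.0479]), 30) (array([0.5197, 0.2346]), 30)
scene0 coltop hull (array([0.5212, 0.2354, 0.0485]), 26) (array([0.5188, 0.2383]), 26)
```

Run:
```python
from h import *
W,ok=cloud('wrist4'); W=W.astype(float)
q=box(W,ok,.36,.48,.12,.22,.13,.20); print(q[:,2].max()); 
zt=np.percentile(q[:,2],99)
for tag in ['wrist4','side4']:
    W,ok=cloud(tag);W=W.astype(float)
    q=box(W,ok,.36,.48,.12,.22,.178,.187); print(tag,circ(q,.030),circ(q),q[:,2].max())
    q=box(W,ok,.36,.48,.12,.22,.10,.15); print(tag,'zmin',np.percentile(q[:,2],[0,1,3]),circ(q,.0285))
plan(.422,.249,.15,-97.5)
```

```text
0.19999296481554857
wrist4 (array([0.4137, 0.1711]), 3837) (array([0.414 , 0.171 , 0.0292]), 3837) 0.18698560229407415
wrist4 zmin [0.10428439 0.11087783 0.1113224 ] (array([0.417 , 0.1708]), 5567)
side4 (array([0.424 , 0.2417]), 3) (array([0.4262, 0.2593, 0.0476]), 3) 0.1785704589482467
side4 zmin [0.10740395 0.10968394 0.11028741] (array([0.4118, 0.1716]), 362)
t 7.4 pos [0.4164 0.1696 0.3292] grasp z 0.1652 yaw -97.43 w 0.0591 F [ 1.  -0.4 -0.6] q [ 0.14  0.42  1.94 -0.    0.78  1.84]
turn units [ 0.01  -0.005  0.008] shift units [-3.18  0.19  0.61]
```

Call:
step_arm --pt "0.2 -0.6 0.05 0 0 0 0" --pt "0.2 -0.8 0.05 0 0 0 0" --pt "0.2 -0.8 0.05 0 0 0 0" --pt "0.2 -0.6 0 0.2 0 0 0" --pt "0.2 -0.38 0 0.4 0 0 0" --pt "0.2 0 0 0.6 0 0 0" --pt "0.2 0 0 0.6 0 0 0" --pt "0.2 0 0 0.6 0 0 0" --pt "0.2 0 0 0.5 0 0 0" --pt "0.2 0 0 0.2 0 0 0"

```text
time: 8.4
position: [0.4231, 0.2482, 0.2503]
tool_rot: [-0.659, 0.752, 0.001, -0.002]
ft_force: [-0.2, -1.0, -0.9]
grip_width: 0.0589
```

Run:
```python
from h import *
plan(.423,.249,.0766,-97.5)
shot('side','side5'); plan(.423,.249,.0766,-97.5)
p=cv2.imread('pics/side5.png'); cv2.imwrite('pics/side5c.png',cv2.resize(p[200:350,200:400],None,fx=3.5,fy=3.5))
```

```text
t 8.4 pos [0.4231 0.2482 0.2503] grasp z 0.0863 yaw -97.54 w 0.0589 F [-0.2 -1.  -0.9] q [ 0.3   0.61  1.89 -0.    0.64  2.01]
turn units [ 0.024 -0.013 -0.005] shift units [-0.03  0.01  0.39]
t 8.45 pos [0.4231 0.2482 0.2503] grasp z 0.0863 yaw -97.55 w 0.059 F [ 0.   0.1 -1.4] q [ 0.3   0.61  1.89 -0.    0.64  2.01]
turn units [ 0.025 -0.013 -0.006] shift units [-0.03  0.01  0.39]
```

View pics/side5c.png

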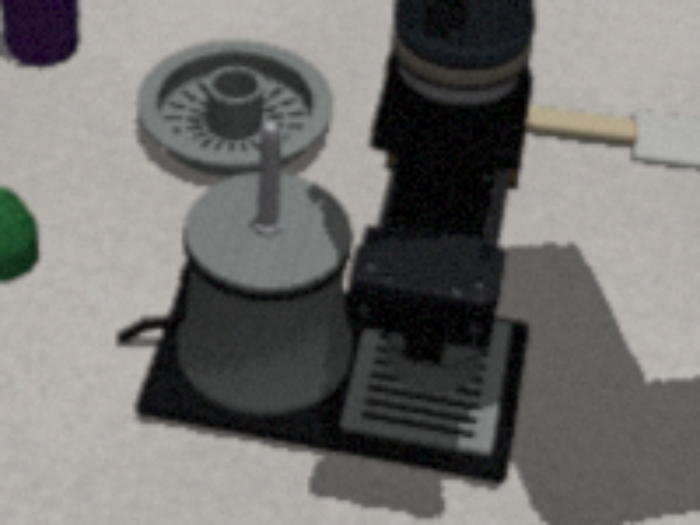

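Call:
step_arm --pt "0.2 0 0 0.08 0 0 0" --pt "0.2 0 0 0.08 0 0 0" --pt "0.2 0 0 0.06 0 0 0" --pt "0.2 0 0 0.04 0 0 0" --pt "0.2 0 0 0.04 0 0 0" --pt "0.2 0 0 0.03 0 0 0" --pt "0.2 0 0 0.03 0 0 0" --pt "0.2 0 0 0.02 0 0 0" --pt "0.2 0 0 0 0 0 0" --pt "0.2 0 0 0 0 0 0"

```text
time: 9.45
position: [0.4234, 0.2488, 0.2428]
tool_rot: [-0.659, 0.752, -0.0, 0.0]
ft_force: [-0.8, -0.7, -0.7]
grip_width: 0.0592
```

Call:
step_arm --pt "0.2 0 0 0.03 0 0 0" --pt "0.2 0 0 0.03 0 0 0" --pt "0.2 0 0 0.03 0 0 0" --pt "0.2 0 0 0 0 0 0" --pt "0.2 0 0 0 0 0 0" --pt "0.2 0 0 0 0 0 0" --pt "0.2 0 0 0 0 0 0" --pt "0.2 0 0 0 0 0 0" --pt "0.2 0 0 0 0 0 0" --pt "0.2 0 0 0 0 0 0"

```text
time: 10.45
position: [0.4234, 0.2488, 0.2405]
tool_rot: [-0.659, 0.752, 0.0, -0.0]
ft_force: [0.2, 0.2, 0.3]
grip_width: 0.0591
```

Call:
step_arm --pt "0.2 0 0 0.03 0 0 0" --pt "0.2 0 0 0.03 0 0 0" --pt "0.2 0 0 0 0 0 0" --pt "0.2 0 0 0 0 0 0" --pt "0.2 0 0 0 0 0 0" --pt "0.2 0 0 0 0 0 0" --pt "0.2 0 0 0 0 0 0" --pt "0.2 0 0 0 0 0 0" --pt "0.2 0 0 0 0 0 0" --pt "0.2 0 0 0 0 0 0"

```text
time: 11.45
position: [0.4233, 0.2488, 0.2404]
tool_rot: [-0.659, 0.752, -0.0, 0.0]
ft_force: [-1.9, -0.6, 12.4]
grip_width: 0.059
```

It's resting on the tray (12 N). Releasing and lifting straight up.

Call:
step_arm --pt "0.2 0 0 -0.04 0 0 0" --pt "-0.75 0 0 0 0 0 0" --pt "-0.75 0 0 0 0 0 0" --pt "-0.75 0 0 0 0 0 0" --pt "-0.75 0 0 0 0 0 0" --pt "-0.75 0 0 -0.4 0 0 0" --pt "-0.75 0 0 -0.8 0 0 0" --pt "-0.75 0 0 -1 0 0 0" --pt "-0.75 0 0 -1 0 0 0" --pt "-0.75 0 0 -1 0 0 0"

```text
time: 12.45
position: [0.4232, 0.2487, 0.3465]
tool_rot: [-0.659, 0.752, -0.0, 0.0]
ft_force: [-0.2, 0.1, -0.7]
grip_width: 0.0761
```

Call:
step_arm --pt "-0.5 0.2 0 -1 0 0 0" --pt "-0.5 0.9 0 -0.5 0 0 0" --pt "-0.5 1 0 0 0 0 0" --pt "-0.5 1 0 0 0 0 0" --pt "-0.5 1 0 0 0 0 0" --pt "-0.5 1 0 0 0 0 0" --pt "-0.5 1 0 0 0 0 0" --pt "-0.5 1 0 0 0 0 0" --pt "-0.5 1 0 0 0 0 0" --pt "-0.5 0.6 0 0 0 0 0"

```text
time: 13.45
position: [0.3946, 0.0319, 0.3831]
tool_rot: [-0.659, 0.752, -0.0, 0.0]
ft_force: [0.4, 0.1, 0.5]
grip_width: 0.0654
```

Run:
```python
from h import *
shot('side','side6'); shot('scene','scene6')
p=cv2.imread('pics/side6.png'); cv2.imwrite('pics/side6c.png',cv2.resize(p[200:350,200:400],None,fx=3.5,fy=3.5))
for t in ['side6','scene6']:
    W,ok=cloud(t);W=W.astype(float)
    q=box(W,ok,.37,.46,.2,.3,.03,.08); print(t,'wall',circ(q,.029)); q=box(W,ok,.37,.46,.2,.3,.088,.1); print('rim',circ(q,.030),q[:,2].max())
plan(.528,-.231,.12,-97.5)
```

```text
side6 wall (array([0.4196, 0.2516]), 737)
rim (array([0.4196, 0.252 ]), 225) 0.09688863516153123
scene6 wall (array([0.4236, 0.2508]), 157)
rim (array([0.4218, 0.25  ]), 100) 0.09770521652280083
t 13.55 pos [0.3948 0.0319 0.3831] grasp z 0.2191 yaw -97.69 w 0.0652 F [ 0.6  0.3 -0.2] q [-0.2   0.26  2.   -0.    0.88  1.5 ]
turn units [-0.006 -0.002 -0.023] shift units [ 9.73 -6.65  3.96]
```

View pics/side6c.png

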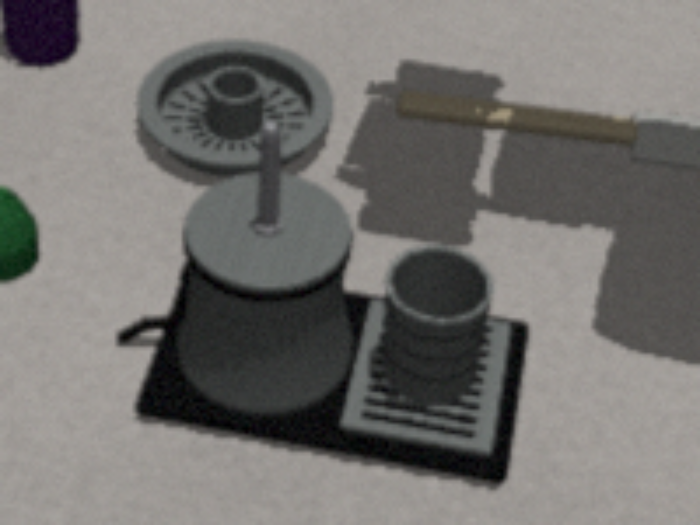

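The beaker stands at (435,320) in the crop, central on the tray: measured at about (0.421, 0.251) against a tray middle of (0.421, 0.249), upright. Now the bowl, gripped at yaw -90.

Run:
```python
from h import *
plan(.528,-.231,.10,-90)
```

```text
t 13.55 pos [0.3948 0.0319 0.3831] grasp z 0.2191 yaw -97.69 w 0.0652 F [ 0.6  0.3 -0.2] q [-0.2   0.26  2.   -0.    0.88  1.5 ]
turn units [-0.006 -0.002 -0.961] shift units [10.52 -5.33  4.76]
```

Call:
step_arm --pt "0 0 0 0 0 0 -0.94" --pt "0 0.8 -0.4 0 0 0 0" --pt "0 1 -0.6 0.2 0 0 0" --pt "0 1 -0.6 0.2 0 0 0" --pt "0 1 -0.6 0.2 0 0 0" --pt "0 1 -0.6 0.2 0 0 0" --pt "0 1 -0.6 0.2 0 0 0" --pt "0 1 -0.5 0.2 0 0 0" --pt "0 1 -0.5 0.4 0 0 0" --pt "0 1 -0.4 0.5 0 0 0"

```text
time: 14.55
position: [0.5162, -0.1871, 0.3304]
tool_rot: [0.707, -0.707, 0.001, -0.0]
ft_force: [-0.3, 0.6, 0.1]
grip_width: 0.0438
```

Call:
step_arm --pt "0 0.9 -0.4 0.5 0 0 0" --pt "0 0.5 -0.1 0.5 0 0 0" --pt "0 0.32 0 0.4 0 0 0" --pt "0 0 0 0.3 0 0 0" --pt "0 0 0 0 0 0 0" --pt "0 0 0 0 0 0 0" --pt "0 0 0 0 0 0 0" --pt "0 0 0 0 0 0 0" --pt "0 0 0 0 0 0 0" --pt "0 0 0 0 0 0 0"

```text
time: 15.55
position: [0.5276, -0.2297, 0.2878]
tool_rot: [0.707, -0.707, 0.0, -0.0]
ft_force: [-1.5, 0.5, -1.8]
grip_width: 0.0438
```

Run:
```python
from h import *
plan(.528,-.231,.10,-90)
shot('wrist','wrist7')
W,ok=cloud('wrist7'); W=W.astype(float)
q=box(W,ok,.45,.62,-.31,-.15,.036,.045); print('bowl rim',circ(q,.066),circ(q))
q=box(W,ok,.50,.56,-.26,-.2,.049,.062); print('sleeve top',circ(q,.011),circ(q),len(q),q[:,2].max())
plan(.528,-.231,.04,-90)
```

```text
t 15.55 pos [ 0.5276 -0.2297  0.2878] grasp z 0.1238 yaw -89.98 w 0.0438 F [-1.5  0.5 -1.8] q [-0.6   0.62  1.66  0.    0.86  0.97]
turn units [-0.003 -0.002  0.003] shift units [ 0.05 -0.02  0.95]
bowl rim (array([ 0.5269, -0.233 ]), 3317) (array([ 0.528 , -0.2331,  0.0649]), 3317)
sleeve top (array([ 0.5277, -0.233 ]), 535) (array([ 0.5278, -0.233 ,  0.0107]), 535) 535 0.055068004377857485
t 15.6 pos [ 0.5276 -0.2297  0.2877] grasp z 0.1237 yaw -89.99 w 0.0434 F [-0.4  0.1  0.2] q [-0.6   0.62  1.66  0.    0.86  0.97]
turn units [-0.002 -0.001  0.002] shift units [ 0.05 -0.02  3.35]
```

View pics/wrist7.png

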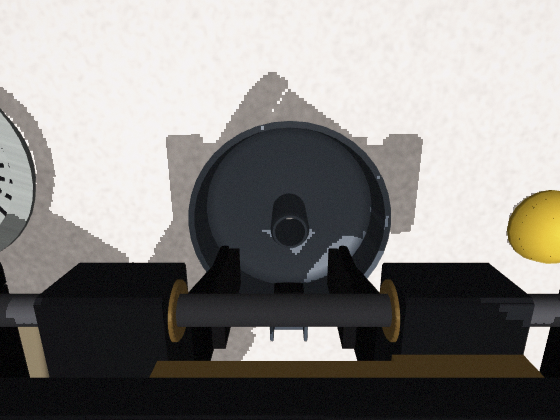

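The sleeve top is at (291,232), between the open fingers, and the spout points toward the bottom of the image. Descending onto the sleeve.

Call:
step_arm --pt "0 0.05 0 0.4 0 0 0" --pt "0 0.04 0 0.6 0 0 0" --pt "0 0 0 0.6 0 0 0" --pt "0 0 0 0.6 0 0 0" --pt "0 0 0 0.6 0 0 0" --pt "0 0 0 0.4 0 0 0" --pt "0 0 0 0.15 0 0 0" --pt "0 0 0 0 0 0 0" --pt "0 0 0 0 0 0 0" --pt "0.9 0 0 0 0 0 0" --squeeze 25

```text
time: 16.6
position: [0.5278, -0.2322, 0.2044]
tool_rot: [0.707, -0.707, 0.001, -0.0]
ft_force: [0.5, -0.1, 0.8]
grip_width: 0.0406
```

Call:
step_arm --pt "0.9 0 0 0 0 0 0" --pt "0.9 0 0 0 0 0 0" --pt "0.9 0 0 0 0 0 0" --pt "0.9 0 0 0 0 0 0" --pt "0.9 0 0 0 0 0 0" --pt "0.9 0 0 0 0 0 0" --pt "0.9 0 0 0 0 0 0" --pt "0.9 0 0 0 0 0 0" --pt "0.9 0 0 0 0 0 0" --pt "0.9 0 0 0 0 0 0"

```text
time: 17.6
position: [0.5278, -0.2322, 0.2042]
tool_rot: [0.707, -0.707, 0.001, -0.0]
ft_force: [-0.5, 0.5, 5.2]
grip_width: 0.0243
```

Call:
step_arm --pt "0.9 0 0 -0.3 0 0 0" --pt "0.9 0 0 -0.6 0 0 0" --pt "0.9 0 0 -1 0 0 0" --pt "0.9 0 0 -1 0 0 0" --pt "0.9 0 0 -1 0 0 0" --pt "0.9 0 0 -1 0 0 0" --pt "0.9 0 0 -1 0 0 0" --pt "0.9 0 0 -1 0 0 0" --pt "0.9 0 0 -1 0 0 0" --pt "0.9 0 0 -0.6 0 0 0"

```text
time: 18.6
position: [0.5274, -0.2317, 0.419]
tool_rot: [0.707, -0.707, 0.001, -0.0]
ft_force: [0.3, -0.6, -0.9]
grip_width: 0.0241
```

Run:
```python
from h import *
shot('wrist','wrist8')
plan(.5203,.2358,.25,-97.5)
```

```text
t 18.65 pos [ 0.5279 -0.232   0.421 ] grasp z 0.257 yaw -89.98 w 0.0243 F [ 0.2 -0.4 -0.2] q [-0.61  0.44  1.54  0.    1.15  0.96]
turn units [-0.042 -0.023  0.94 ] shift units [-18.51   2.74   0.28]
```

View pics/wrist8.png

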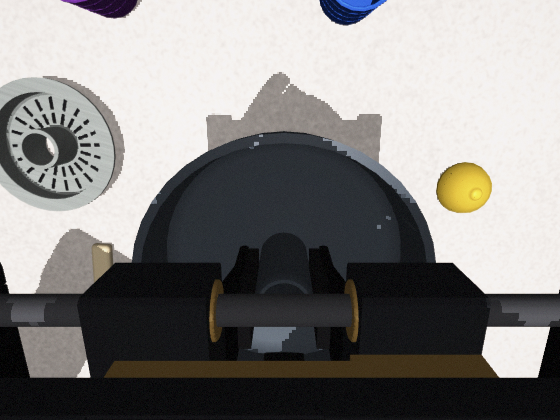

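Call:
step_arm --pt "0.9 0 0 0 0 0 0.94" --pt "0.9 -0.6 0.1 0 0 0 0" --pt "0.9 -1 0.15 0 0 0 0" --pt "0.9 -1 0.15 0 0 0 0" --pt "0.9 -1 0.15 0 0 0 0" --pt "0.9 -1 0.15 0 0 0 0" --pt "0.9 -1 0.15 0 0 0 0" --pt "0.9 -1 0.15 0 0 0 0" --pt "0.9 -1 0.15 0 0 0 0" --pt "0.9 -1 0.15 0 0 0 0"

```text
time: 19.65
position: [0.5223, -0.0125, 0.4157]
tool_rot: [-0.661, 0.751, 0.001, -0.0]
ft_force: [0.2, 0.1, -1.6]
grip_width: 0.0243
```

Call:
step_arm --pt "0.9 -1 0.15 0 0 0 0" --pt "0.9 -1 0.15 0 0 0 0" --pt "0.9 -1 0.15 0 0 0 0" --pt "0.9 -1 0.15 0 0 0 0" --pt "0.9 -1 0.15 0 0 0 0" --pt "0.9 -1 0.15 0 0 0 0" --pt "0.9 -0.8 0.15 0 0 0 0" --pt "0.9 -0.6 0.15 0 0 0 0" --pt "0.9 0 0 0 0 0 0" --pt "0.9 0 0 0 0 0 0"

```text
time: 20.65
position: [0.5174, 0.1728, 0.416]
tool_rot: [-0.66, 0.751, 0.0, -0.001]
ft_force: [-0.3, 0.3, -1.8]
grip_width: 0.0244
```

Run:
```python
from h import *
plan(.5203,.2358,.25,-97.5)
for n in ['side','scene','wrist']: shot(n,n+'9')
plan(.5203,.2358,.25,-97.5)
for t in ['side9','scene9','wrist9']:
    W,ok=cloud(t);W=W.astype(float)
    q=box(W,ok,.44,.6,.15,.32,.246,.262); print(t,'rim',circ(q,.066),len(q),q[:,2].max())
a=[cv2.resize(cv2.imread(f'pics/{n}9.png')[a:b,c:d],(390,390)) for n,a,b,c,d in [('side',150,350,170,370),('scene',90,240,270,420)]]
cv2.imwrite('pics/c9.png',np.clip(np.hstack(a)*1.5,0,255).astype(np.uint8))
```

```text
t 20.65 pos [0.5174 0.1728 0.416 ] grasp z 0.252 yaw -97.4 w 0.0244 F [-0.3  0.3 -1.8] q [ 0.12  0.41  1.62 -0.    1.12  1.82]
turn units [ 0.006 -0.006  0.012] shift units [-2.51  0.21  0.08]
t 20.8 pos [0.5179 0.1719 0.4162] grasp z 0.2522 yaw -97.55 w 0.0242 F [ 0.3 -0.1 -1.3] q [ 0.12  0.41  1.62 -0.    1.12  1.82]
turn units [ 0.002 -0.003 -0.007] shift units [-2.55  0.24  0.09]
side9 rim (array([0.5153, 0.1745]), 380) 380 0.2568712057938198
scene9 rim (array([0.5662, 0.2282]), 227) 227 0.2619721729829636
wrist9 rim (array([0.5809, 0.1364]), 4594) 4594 0.26199998517148
```

View pics/c9.png

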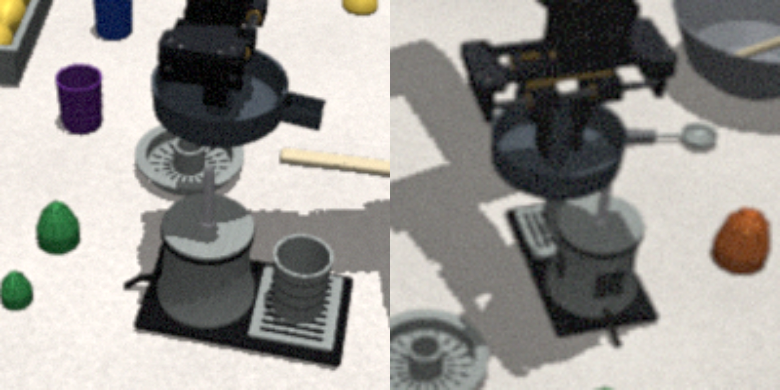

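View pics/wrist9.png

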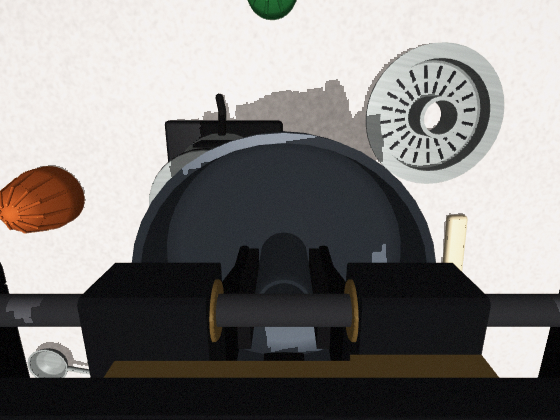

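Run:
```python
from h import *
c0=np.array([.5179,.1719])
for t in ['side9','scene9','wrist9']:
    W,ok=cloud(t);W=W.astype(float)
    q=box(W,ok,.43,.6,.08,.26,.247,.257); r=np.hypot(*(q[:,:2]-c0).T); q=q[(r>.057)&(r<.074)]
    a=np.degrees(np.arctan2(*(q[:,:2]-c0).T[::-1]));print(t,'rim',circ(q,.066),circ(q),q[:,2].mean(), np.histogram(a,8,(-180,180))[0])
    q=box(W,ok,.43,.6,.08,.26,.215,.245); r=np.hypot(*(q[:,:2]-c0).T); q=q[(r>.06)&(r<.075)]
    a=np.degrees(np.arctan2(*(q[:,:2]-c0).T[::-1]));print(t,'outer',circ(q,.068) if len(q) else '', np.histogram(a,8,(-180,180))[0])
```

```text
side9 rim (array([0.5156, 0.1753]), 350) (array([0.5156, 0.1755, 0.0657]), 350) 0.25019165910290486 [52 19  0 14 48 79 85 53]
side9 outer (array([0.5173, 0.1733]), 972) [150  94   0  16  62 246 280 124]
scene9 rim (array([0.5186, 0.1724]), 223) (array([0.5191, 0.1723, 0.0653]), 223) 0.25066316877349415 [14 22 47 52 36 29 22  1]
scene9 outer (array([0.5174, 0.1729]), 634) [101  21 107 152  83  41  96  33]
wrist9 rim (array([0.5168, 0.1727]), 4769) (array([0.5181, 0.1725, 0.065 ]), 4769) 0.2513770939029301 [   0    0 1282 1311 1311  865    0    0]
wrist9 outer (array([0.5126, 0.1716]), 4689) [ 408  283 1194  147  423 1453    0  781]
```

Call:
step_arm --pt "0.9 -0.4 0.05 0 0 0 0" --pt "0.9 -0.7 0.05 0 0 0 0" --pt "0.9 -0.7 0.05 0 0 0 0" --pt "0.9 -0.5 0.05 0 0 0 0" --pt "0.9 -0.2 0.02 0 0 0 0" --pt "0.9 0 0 0 0 0 0" --pt "0.9 0 0 0 0 0 0" --pt "0.9 0 0 0.2 0 0 0" --pt "0.9 0 0 0.2 0 0 0" --pt "0.9 0 0 0 0 0 0"

```text
time: 21.8
position: [0.5203, 0.2349, 0.4051]
tool_rot: [-0.659, 0.752, 0.001, -0.001]
ft_force: [0.5, 0.2, -0.7]
grip_width: 0.0244
```

Run:
```python
from h import *
for n in ['side','scene']: shot(n,n+'10')
plan(.5205,.2352,.155,-97.5)
c0=np.array([.5205,.2352])
for t in ['side10','scene10']:
    W,ok=cloud(t);W=W.astype(float)
    q=box(W,ok,.43,.6,.08,.36,.237,.248); r=np.hypot(*(q[:,:2]-c0).T); q=q[(r>.057)&(r<.074)]
    print(t,'rim',circ(q,.066),len(q),q[:,2].max())
    q=box(W,ok,.43,.6,.08,.36,.208,.235); r=np.hypot(*(q[:,:2]-c0).T); q=q[(r>.06)&(r<.075)]
    print(t,'outer',circ(q,.068) if len(q) else '')
a=[cv2.resize(cv2.imread(f'pics/{n}10.png')[a:b,c:d],(390,390)) for n,a,b,c,d in [('side',200,350,200,350),('scene',110,260,270,420)]]
cv2.imwrite('pics/c10.png',np.clip(np.hstack(a)*1.5,0,255).astype(np.uint8))
```

```text
t 21.9 pos [0.5206 0.2351 0.4059] grasp z 0.2419 yaw -97.54 w 0.0246 F [-0.   0.3 -1.7] q [ 0.23  0.45  1.57 -0.    1.12  1.93]
turn units [ 0.005 -0.002 -0.005] shift units [-0.    0.    3.48]
side10 rim (array([0.5181, 0.2371]), 340) 340 0.2430670101359675
side10 outer (array([0.52  , 0.2353]), 1016)
scene10 rim (array([0.5212, 0.2352]), 182) 182 0.24520704072906022
scene10 outer (array([0.5197, 0.2356]), 604)
```

View pics/c10.png

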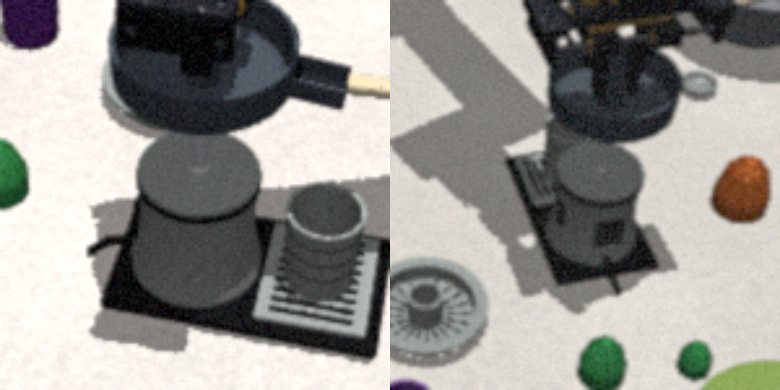

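The bowl is aligned with the shaft to within about 1 mm in both views. Lowering past the tip with a force check.

Call:
step_arm --pt "0.9 0 0 0.15 0 0 0" --pt "0.9 0 0 0.2 0 0 0" --pt "0.9 0 0 0.2 0 0 0" --pt "0.9 0 0 0.2 0 0 0" --pt "0.9 0 0 0.2 0 0 0" --pt "0.9 0 0 0.2 0 0 0" --pt "0.9 0 0 0.2 0 0 0" --pt "0.9 0 0 0.2 0 0 0" --pt "0.9 0 0 0.1 0 0 0" --pt "0.9 0 0 0 0 0 0"

```text
time: 22.9
position: [0.5205, 0.2353, 0.3645]
tool_rot: [-0.659, 0.752, 0.0, -0.0]
ft_force: [-0.9, -0.4, -1.8]
grip_width: 0.0246
```

Call:
step_arm --pt "0.9 0 0 0.2 0 0 0" --pt "0.9 0 0 0.3 0 0 0" --pt "0.9 0 0 0.3 0 0 0" --pt "0.9 0 0 0.3 0 0 0" --pt "0.9 0 0 0.2 0 0 0" --pt "0.9 0 0 0.15 0 0 0" --pt "0.9 0 0 0.1 0 0 0" --pt "0.9 0 0 0.08 0 0 0" --pt "0.9 0 0 0 0 0 0" --pt "0.9 0 0 0 0 0 0"

```text
time: 23.9
position: [0.5207, 0.2354, 0.3245]
tool_rot: [-0.659, 0.752, -0.0, 0.0]
ft_force: [0.3, -0.2, -2.0]
grip_width: 0.0245
```

Call:
step_arm --pt "0.9 0 0 0.06 0 0 0" --pt "0.9 0 0 0.06 0 0 0" --pt "0.9 0 0 0.04 0 0 0" --pt "0.9 0 0 0.03 0 0 0" --pt "0.9 0 0 0 0 0 0" --pt "0.9 0 0 0 0 0 0" --pt "0.9 0 0 0 0 0 0" --pt "0.9 0 0 0 0 0 0" --pt "0.9 0 0 0 0 0 0" --pt "0.9 0 0 0 0 0 0"

```text
time: 24.9
position: [0.5206, 0.2354, 0.3195]
tool_rot: [-0.659, 0.752, -0.0, 0.0]
ft_force: [-0.1, 0.6, -1.7]
grip_width: 0.0248
```

Call:
step_arm --pt "0.9 0 0 0.03 0 0 0" --pt "0.9 0 0 0.03 0 0 0" --pt "0.9 0 0 0.02 0 0 0" --pt "0.9 0 0 0 0 0 0" --pt "0.9 0 0 0 0 0 0" --pt "0.9 0 0 0 0 0 0" --pt "0.9 0 0 0 0 0 0" --pt "0.9 0 0 0 0 0 0" --pt "0.9 0 0 0 0 0 0" --pt "0.9 0 0 0 0 0 0"

```text
time: 25.9
position: [0.5205, 0.2354, 0.3192]
tool_rot: [-0.659, 0.752, -0.0, 0.0]
ft_force: [-2.6, 0.1, 9.3]
grip_width: 0.0246
```

Seated: contact at exactly the expected height. Releasing and lifting clear.

Call:
step_arm --pt "0.9 0 0 -0.04 0 0 0" --pt "0.9 0 0 0 0 0 0" --pt "0 0 0 0 0 0 0" --pt "0 0 0 0 0 0 0" --pt "0 0 0 0 0 0 0" --pt "0 0 0 0 0 0 0" --pt "0 0 0 -0.3 0 0 0" --pt "0 0 0 -0.6 0 0 0" --pt "0 0 0 -1 0 0 0" --pt "0 0 0 -1 0 0 0"

```text
time: 26.9
position: [0.5205, 0.2353, 0.3918]
tool_rot: [-0.659, 0.752, 0.0, -0.0]
ft_force: [0.2, -0.1, 0.7]
grip_width: 0.0437
```

Call:
step_arm --pt "-0.3 0 0 -0.8 0 0 0" --pt "-0.3 0.5 -0.1 -0.2 0 0 0" --pt "-0.3 0.8 -0.2 0 0 0 0" --pt "-0.3 0.8 -0.3 0 0 0 0" --pt "-0.3 0.8 -0.3 0 0 0 0" --pt "-0.3 0.8 -0.3 0 0 0 0" --pt "-0.3 0.8 -0.3 0 0 0 0" --pt "-0.3 0.8 -0.3 0 0 0 0" --pt "-0.3 0.8 -0.3 0 0 0 0" --pt "-0.3 0.8 -0.3 0 0 0 0"

```text
time: 27.9
position: [0.5572, 0.0548, 0.4152]
tool_rot: [-0.659, 0.752, 0.001, -0.001]
ft_force: [-0.3, 1.2, 0.5]
grip_width: 0.0566
```

Run:
```python
from h import *
for n in ['side','scene','wrist']: shot(n,n+'11')
plan(.561,.0155,.09,-97.5)
c0=np.array([.5205,.2352])
for t in ['side11','scene11']:
    W,ok=cloud(t);W=W.astype(float)
    q=box(W,ok,.43,.6,.15,.36,.15,.16); r=np.hypot(*(q[:,:2]-c0).T); q=q[(r>.057)&(r<.074)]
    A=np.c_[q[:,:2]-c0,np.ones(len(q))]; s=np.linalg.lstsq(A,q[:,2],rcond=None)[0]
    print(t,'rim',circ(q,.066),len(q),'plane',s.round(4))
    q=box(W,ok,.38,.46,.2,.3,.118,.16); r=np.hypot(*(q[:,:2]-c0).T); q=q[r>.08]; d=q[:,:2]-c0; print('spout ang',np.degrees(np.arctan2(-d[:,1],-d[:,0])).mean())
W,ok=cloud('wrist11');W=W.astype(float)
q=box(W,ok,.53,.60,-.02,.05,.034,.045); print('hub',circ(q,.018),circ(q),len(q))
q=box(W,ok,.48,.64,-.07,.10,.018,.027); r=np.hypot(*(q[:,:2]-[.561,.0155]).T); q=q[(r>.054)&(r<.072)]; print('flange',circ(q),circ(q,.062),len(q))
a=[cv2.resize(cv2.imread(f'pics/{n}11.png')[a:b,c:d],(390,390)) for n,a,b,c,d in [('side',200,350,200,350),('scene',110,260,270,420)]]
cv2.imwrite('pics/c11.png',np.clip(np.hstack(a)*1.5,0,255).astype(np.uint8))
```

```text
t 28.05 pos [0.5575 0.0548 0.4153] grasp z 0.2513 yaw -97.67 w 0.0569 F [0.2 0.6 0.3] q [-0.1   0.43  1.58 -0.    1.13  1.6 ]
turn units [ 0.01  -0.001 -0.021] shift units [ 1.54 -0.35  6.45]
side11 rim (array([0.5189, 0.2382]), 502) 502 plane [-0.0002  0.0027  0.1534]
spout ang -8.731877104312604
scene11 rim (array([0.5216, 0.2357]), 264) 264 plane [ 0.0018 -0.0015  0.1538]
spout ang -7.657143156120846
hub (array([0.5602, 0.0154]), 486) (array([0.5602, 0.0154, 0.018 ]), 486) 486
flange (array([0.5604, 0.0155, 0.0619]), 5143) (array([0.5604, 0.0155]), 5143) 5143
```

View pics/c11.png

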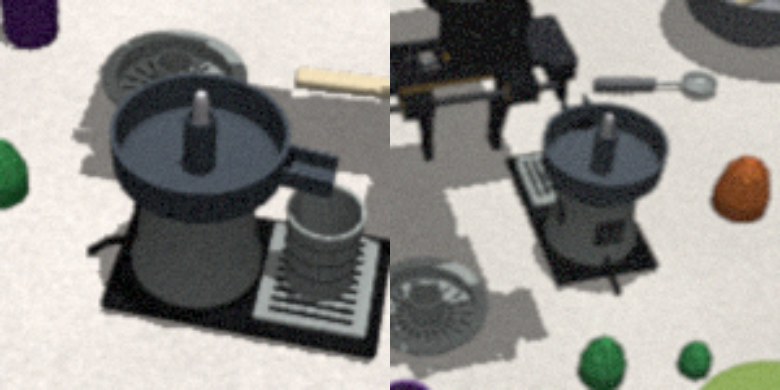

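View pics/wrist11.png

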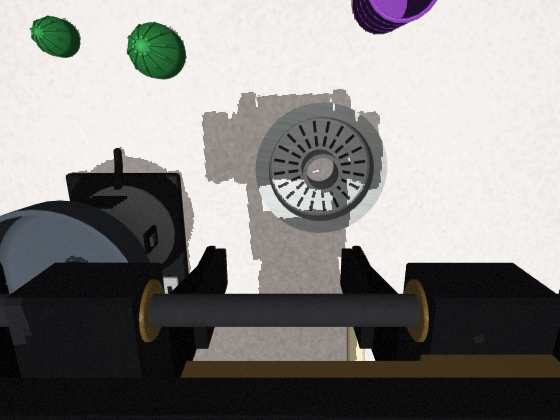

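The bowl is seated level (rim at 153.5 mm, spout over the beaker). In the wrist view the strainer hub is at (320,168). Moving over it.

Call:
step_arm --pt "-0.3 0.4 -0.1 0.2 0 0 0" --pt "-0.3 0.6 -0.15 0.6 0 0 0" --pt "-0.3 0.4 -0.08 0.9 0 0 0" --pt "-0.3 0.15 0 1 0 0 0" --pt "-0.3 0 0 1 0 0 0" --pt "-0.3 0 0 1 0 0 0" --pt "-0.3 0 0 0.8 0 0 0" --pt "-0.3 0 0 0.4 0 0 0" --pt "-0.3 0 0 0 0 0 0" --pt "-0.3 0 0 0 0 0 0"

```text
time: 29.05
position: [0.5609, 0.0171, 0.2689]
tool_rot: [-0.659, 0.752, -0.0, 0.0]
ft_force: [0.2, -0.5, 0.0]
grip_width: 0.0565
```

Run:
```python
from h import *
shot('wrist','wrist12')
plan(.5605,.0153,.0275,-97.5)
W,ok=cloud('wrist12');W=W.astype(float)
q=box(W,ok,.53,.60,-.02,.05,.034,.045); print('hub',circ(q,.018),circ(q),len(q))
```

```text
t 29.1 pos [0.5611 0.0171 0.2693] grasp z 0.1053 yaw -97.49 w 0.0565 F [ 0.4 -0.5 -0.3] q [-0.17  0.64  1.71 -0.    0.8   1.53]
turn units [-0.013 -0.001  0.002] shift units [0.07 0.01 3.11]
hub (array([0.5615, 0.0136]), 1321) (array([0.5615, 0.0136, 0.0179]), 1321) 1321
```

View pics/wrist12.png

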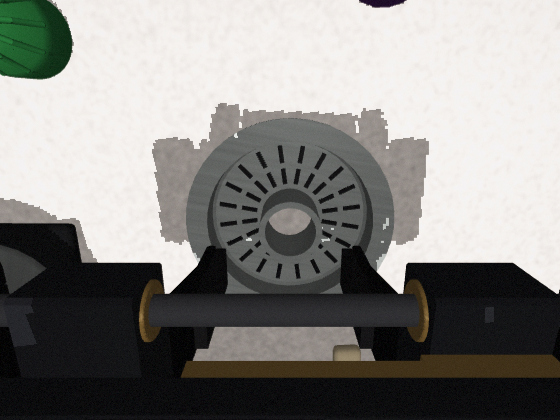

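The hub is at (291,225), centred between the fingers. Descending and gripping it.

Call:
step_arm --pt "-0.3 0.06 0 0.4 0 0 0" --pt "-0.3 0.03 0 0.6 0 0 0" --pt "-0.3 0 0 0.6 0 0 0" --pt "-0.3 0 0 0.6 0 0 0" --pt "-0.3 0 0 0.5 0 0 0" --pt "-0.3 0 0 0.3 0 0 0" --pt "-0.3 0 0 0.1 0 0 0" --pt "-0.3 0 0 0 0 0 0" --pt "-0.3 0 0 0 0 0 0" --pt "0.5 0 0 0 0 0 0"

```text
time: 30.1
position: [0.5606, 0.0148, 0.1916]
tool_rot: [-0.659, 0.752, -0.0, 0.0]
ft_force: [-0.3, 0.5, 0.0]
grip_width: 0.0536
```

Call:
step_arm --pt "0.5 0 0 0 0 0 0" --pt "0.5 0 0 0 0 0 0" --pt "0.5 0 0 0 0 0 0" --pt "0.5 0 0 0 0 0 0" --pt "0.5 0 0 0 0 0 0" --pt "0.5 0 0 0 0 0 0" --pt "0.5 0 0 0 0 0 0" --pt "0.5 0 0 0 0 0 0" --pt "0.5 0 0 0 0 0 0" --pt "0.5 0 0 0 0 0 0"

```text
time: 31.1
position: [0.5605, 0.0147, 0.1914]
tool_rot: [-0.659, 0.752, -0.0, 0.0]
ft_force: [-1.4, -1.1, 5.4]
grip_width: 0.0399
```

Call:
step_arm --pt "0.5 0 0 -0.3 0 0 0" --pt "0.5 0 0 -0.6 0 0 0" --pt "0.5 0 0 -1 0 0 0" --pt "0.5 0 0 -1 0 0 0" --pt "0.5 0 0 -1 0 0 0" --pt "0.5 0 0 -1 0 0 0" --pt "0.5 0 0 -1 0 0 0" --pt "0.5 0 0 -1 0 0 0" --pt "0.5 0 0 -1 0 0 0" --pt "0.5 0 0 -0.7 0 0 0"

```text
time: 32.1
position: [0.5601, 0.015, 0.4075]
tool_rot: [-0.659, 0.752, -0.0, 0.0]
ft_force: [0.4, -0.6, -1.2]
grip_width: 0.0398
```

Run:
```python
from h import *
shot('wrist','wrist13')
plan(.5205,.2354,.24,-97.5)
```

```text
t 32.15 pos [0.5608 0.015  0.41  ] grasp z 0.246 yaw -97.5 w 0.0397 F [ 0.3  0.  -0.3] q [-0.17  0.43  1.59  0.    1.11  1.53]
turn units [-0.042  0.002 -0.   ] shift units [-8.53  2.75  0.24]
```

View pics/wrist13.png

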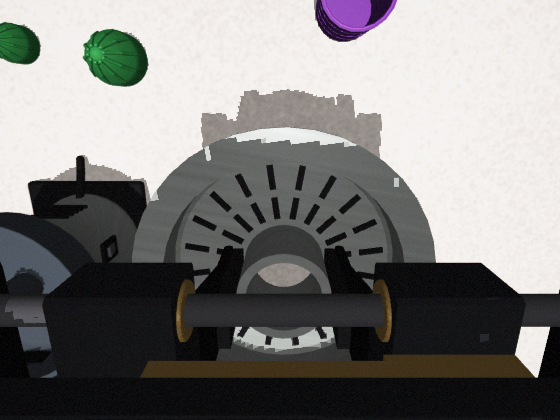

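The strainer is held level by its hub. Carrying it over the shaft.

Call:
step_arm --pt "0.5 -0.5 0.15 0 0 0 0" --pt "0.5 -0.9 0.3 0 0 0 0" --pt "0.5 -0.9 0.3 0 0 0 0" --pt "0.5 -0.9 0.3 0 0 0 0" --pt "0.5 -0.9 0.3 0 0 0 0" --pt "0.5 -0.9 0.3 0 0 0 0" --pt "0.5 -0.9 0.3 0 0 0 0" --pt "0.5 -0.9 0.3 0 0 0 0" --pt "0.5 -0.8 0.25 0 0 0 0" --pt "0.5 -0.5 0.15 0 0 0 0"

```text
time: 33.15
position: [0.5196, 0.2262, 0.404]
tool_rot: [-0.66, 0.751, 0.001, -0.002]
ft_force: [0.7, 0.4, -1.3]
grip_width: 0.0394
```

Run:
```python
from h import *
plan(.5205,.2354,.24,-97.5)
```

```text
t 33.15 pos [0.5196 0.2262 0.404 ] grasp z 0.24 yaw -97.41 w 0.0394 F [ 0.7  0.4 -1.3] q [0.21 0.45 1.58 0.   1.11 1.91]
turn units [ 0.032 -0.005  0.011] shift units [-0.37  0.01  0.  ]
```

Call:
step_arm --pt "0.5 -0.2 0 0 0 0 0" --pt "0.5 -0.1 0 0 0 0 0" --pt "0.5 0 0 0 0 0 0" --pt "0.5 0 0 0 0 0 0" --pt "0.5 0 0 0 0 0 0" --pt "0.5 0 0 0 0 0 0" --pt "0.5 0 0 0 0 0 0" --pt "0.5 0 0 0 0 0 0" --pt "0.5 0 0 0 0 0 0" --pt "0.5 0 0 0 0 0 0"

```text
time: 34.15
position: [0.5221, 0.2316, 0.406]
tool_rot: [-0.659, 0.752, 0.0, -0.0]
ft_force: [0.7, -0.3, -1.7]
grip_width: 0.0395
```

Run:
```python
from h import *
for n in ['side','scene']: shot(n,n+'14')
plan(.5205,.2354,.1614,-97.5)
c0=np.array([.5205,.2354])
for t in ['side14','scene14']:
    W,ok=cloud(t);W=W.astype(float)
    q=box(W,ok,.43,.6,.08,.36,.222,.24); r=np.hypot(*(q[:,:2]-c0).T); q=q[(r>.052)&(r<.074)]
    h=cv2.convexHull(q[:,:2].astype(np.float32))[:,0]
    A=np.c_[q[:,:2]-c0,np.ones(len(q))]; s=np.linalg.lstsq(A,q[:,2],rcond=None)[0]
    print(t,'flange',circ(h,.069),circ(q),len(q),s.round(4))
a=[cv2.resize(cv2.imread(f'pics/{n}14.png')[a:b,c:d],(390,390)) for n,a,b,c,d in [('side',200,350,200,350),('scene',110,260,270,420)]]
cv2.imwrite('pics/c14.png',np.clip(np.hstack(a)*1.5,0,255).astype(np.uint8))
```

```text
t 34.25 pos [0.5221 0.2317 0.406 ] grasp z 0.242 yaw -97.51 w 0.0395 F [-0.3 -0.3 -1.7] q [0.22 0.45 1.57 0.   1.12 1.92]
turn units [ 0.    -0.    -0.001] shift units [-0.14  0.08  3.22]
side14 flange (array([0.5209, 0.2342]), 31) (array([0.5223, 0.235 , 0.0614]), 912) 912 [0.0007 0.0135 0.2359]
scene14 flange (array([0.5244, 0.2319]), 36) (array([0.526 , 0.2318, 0.0602]), 509) 509 [0.0146 0.0008 0.2358]
```

View pics/c14.png

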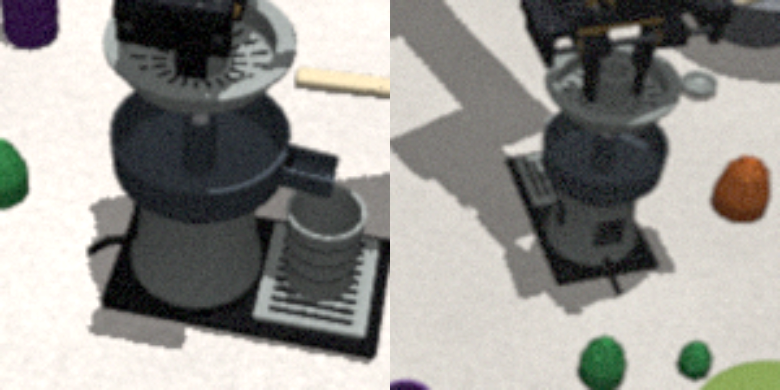

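Call:
step_arm --pt "0.5 -0.12 0.1 0 0 0 0" --pt "0.5 0 0 0 0 0 0" --pt "0.5 0 0 0.2 0 0 0" --pt "0.5 0 0 0.3 0 0 0" --pt "0.5 0 0 0.3 0 0 0" --pt "0.5 0 0 0.3 0 0 0" --pt "0.5 0 0 0.2 0 0 0" --pt "0.5 0 0 0.1 0 0 0" --pt "0.5 0 0 0 0 0 0" --pt "0.5 0 0 0 0 0 0"

```text
time: 35.25
position: [0.5202, 0.235, 0.3711]
tool_rot: [-0.659, 0.752, -0.0, 0.0]
ft_force: [0.7, -0.2, -2.1]
grip_width: 0.0396
```

Run:
```python
from h import *
plan(.5198,.235,.1614,-97.5)
```

```text
t 35.25 pos [0.5202 0.235  0.3711] grasp z 0.2071 yaw -97.52 w 0.0396 F [ 0.7 -0.2 -2.1] q [0.23 0.5  1.61 0.   1.04 1.93]
turn units [-0.002  0.001 -0.002] shift units [0.   0.02 1.83]
```

Call:
step_arm --pt "0.5 0 0 0.15 0 0 0" --pt "0.5 0 0 0.15 0 0 0" --pt "0.5 0 0 0.15 0 0 0" --pt "0.5 0 0 0.15 0 0 0" --pt "0.5 0 0 0.15 0 0 0" --pt "0.5 0 0 0.15 0 0 0" --pt "0.5 0 0 0.1 0 0 0" --pt "0.5 0 0 0 0 0 0" --pt "0.5 0 0 0 0 0 0" --pt "0.5 0 0 0 0 0 0"

```text
time: 36.25
position: [0.5201, 0.235, 0.3462]
tool_rot: [-0.659, 0.752, -0.0, 0.0]
ft_force: [-0.6, 0.2, -1.4]
grip_width: 0.0397
```

Call:
step_arm --pt "0.5 0 0 0.1 0 0 0" --pt "0.5 0 0 0.12 0 0 0" --pt "0.5 0 0 0.12 0 0 0" --pt "0.5 0 0 0.12 0 0 0" --pt "0.5 0 0 0.1 0 0 0" --pt "0.5 0 0 0.08 0 0 0" --pt "0.5 0 0 0.06 0 0 0" --pt "0.5 0 0 0 0 0 0" --pt "0.5 0 0 0 0 0 0" --pt "0.5 0 0 0 0 0 0"

```text
time: 37.25
position: [0.5201, 0.2349, 0.3286]
tool_rot: [-0.659, 0.752, -0.0, 0.0]
ft_force: [-0.3, 0.2, -1.1]
grip_width: 0.0398
```

Call:
step_arm --pt "0.5 0 0 0.06 0 0 0" --pt "0.5 0 0 0.04 0 0 0" --pt "0.5 0 0 0.03 0 0 0" --pt "0.5 0 0 0.03 0 0 0" --pt "0.5 0 0 0.02 0 0 0" --pt "0.5 0 0 0 0 0 0" --pt "0.5 0 0 0 0 0 0" --pt "0.5 0 0 0 0 0 0" --pt "0.5 0 0 0 0 0 0" --pt "0.5 0 0 0 0 0 0"

```text
time: 38.25
position: [0.5199, 0.2349, 0.3254]
tool_rot: [-0.659, 0.752, -0.0, 0.0]
ft_force: [-2.5, -0.5, 7.0]
grip_width: 0.0396
```

Contact at a grasp height of 0.1614 m, exactly the seated height. Releasing.

Call:
step_arm --pt "0.5 0 0 -0.04 0 0 0" --pt "0.5 0 0 0 0 0 0" --pt "-0.25 0 0 0 0 0 0" --pt "-0.25 0 0 0 0 0 0" --pt "-0.25 0 0 0 0 0 0" --pt "-0.25 0 0 0 0 0 0" --pt "-0.25 0 0 -0.3 0 0 0" --pt "-0.25 0 0 -0.6 0 0 0" --pt "-0.25 0 0 -1 0 0 0" --pt "-0.25 0 0 -1 0 0 0"

```text
time: 39.25
position: [0.5199, 0.2349, 0.3984]
tool_rot: [-0.659, 0.752, 0.0, -0.0]
ft_force: [-0.1, 0.7, 0.3]
grip_width: 0.0544
```

Call:
step_arm --pt "-0.5 0 -0.1 -0.6 0 0 0" --pt "-0.5 0.2 -0.6 0 0 0 0" --pt "-0.5 0.4 -0.9 0 0 0 0" --pt "-0.5 0.4 -0.9 0 0 0 0" --pt "-0.5 0.4 -0.9 0 0 0 0" --pt "-0.5 0.4 -0.9 0 0 0 0" --pt "-0.5 0.4 -0.9 0 0 0 0" --pt "-0.5 0.2 -0.5 0 0 0 0" --pt "-0.5 0 0 0 0 0 0" --pt "-0.5 0 0 0 0 0 0"

```text
time: 40.25
position: [0.6531, 0.1568, 0.4116]
tool_rot: [-0.659, 0.752, 0.001, -0.001]
ft_force: [-0.0, -0.2, -1.0]
grip_width: 0.0653
```

Run:
```python
from h import *
for n in ['side','scene','wrist']: shot(n,n+'15')
plan(.6975,.161,.08,-97.5)
c0=np.array([.5205,.2352])
for t in ['side15','scene15']:
    W,ok=cloud(t);W=W.astype(float)
    q=box(W,ok,.43,.6,.15,.36,.147,.166); r=np.hypot(*(q[:,:2]-c0).T); q=q[(r>.057)&(r<.069)]
    A=np.c_[q[:,:2]-c0,np.ones(len(q))]; s=np.linalg.lstsq(A,q[:,2],rcond=None)[0]
    print(t,'flange',len(q),'plane',s.round(4))
    q=box(W,ok,.48,.56,.2,.28,.166,.178); print('hub top',circ(q,.018),q[:,2].max())
W,ok=cloud('wrist15');W=W.astype(float)
q=box(W,ok,.66,.74,.12,.2,.003,.02); print('cone',circ(q,.025),len(q)); q=box(W,ok,.66,.74,.12,.2,.05,.062); print('tip',q.mean(0),len(q))
a=[cv2.resize(cv2.imread(f'pics/{n}15.png')[a:b,c:d],(390,390)) for n,a,b,c,d in [('side',200,350,170,320),('scene',110,260,270,420)]]
cv2.imwrite('pics/c15.png',np.clip(np.hstack(a)*1.5,0,255).astype(np.uint8))
```

```text
t 40.4 pos [0.6526 0.1576 0.4124] grasp z 0.2484 yaw -97.45 w 0.0653 F [-0.  -0.1 -0.3] q [0.07 0.58 1.3  0.   1.26 1.77]
turn units [ 0.008 -0.     0.006] shift units [-0.37 -1.76  6.74]
side15 flange 885 plane [-0.0053 -0.0131  0.1567]
hub top (array([0.5192, 0.2363]), 183) 0.1775597135687218
scene15 flange 162 plane [-0.0145  0.0156  0.1561]
hub top (array([0.5094, 0.2372]), 45) 0.1772632433964872
cone (array([0.6984, 0.1604]), 25) 25
tip [0.69892063 0.160333   0.05322911] 393
```

View pics/c15.png

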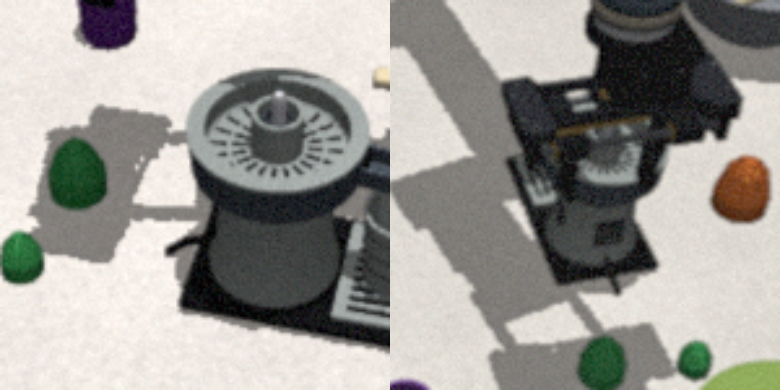

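View pics/wrist15.png

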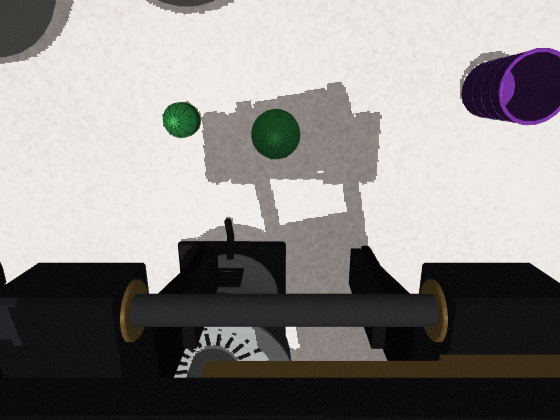

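The strainer is seated (hub top about 172 mm, flange level in the side view) and the larger green cone is at (276,133). Pots stand behind it, so I'll check clearance first.

Run:
```python
from h import *
for t in ['scene0','side0']:
    W,ok=cloud(t);W=W.astype(float)
    q=box(W,ok,.76,1.0,.05,.3,.03,.2); i=np.argsort(np.hypot(*(q[:,:2]-[.698,.161]).T))[:8]; print(t,q[i].round(3).tolist()); 
    q=q[q[:,2]>.1]; print(q[:,0].min(),q[:,2].max()); 
    for y in [.08,.11,.14,.17,.2,.23,.26]:
        s=q[abs(q[:,1]-y)<.015]; print(y, s[:,0].min().round(3) if len(s) else None)
```

```text
scene0 [[0.815, 0.201, 0.129], [0.817, 0.197, 0.13], [0.818, 0.194, 0.129], [0.82, 0.187, 0.131], [0.815, 0.206, 0.131], [0.816, 0.203, 0.13], [0.821, 0.187, 0.129], [0.822, 0.183, 0.132]]
0.8133972921078755 0.13767126657062334
0.08 None
0.11 None
0.14 0.844
0.17 0.822
0.2 0.814
0.23 0.813
0.26 0.817
side0 [[0.815, 0.196, 0.12], [0.816, 0.192, 0.119], [0.816, 0.195, 0.13], [0.814, 0.202, 0.13], [0.815, 0.197, 0.129], [0.813, 0.205, 0.13], [0.813, 0.205, 0.128], [0.819, 0.187, 0.128]]
0.8101962688488968 0.135979219354348
0.08 None
0.11 None
0.14 0.842
0.17 0.821
0.2 0.812
0.23 0.81
0.26 0.814
```

Call:
step_arm --pt "-0.5 -0.1 -0.5 0.3 0 0 0" --pt "-0.5 -0.15 -0.7 0.6 0 0 0" --pt "-0.5 -0.1 -0.5 0.8 0 0 0" --pt "-0.5 0 -0.1 0.9 0 0 0" --pt "-0.5 0 0 0.9 0 0 0" --pt "-0.5 0 0 0.9 0 0 0" --pt "-0.5 0 0 0.8 0 0 0" --pt "-0.5 0 0 0.5 0 0 0" --pt "-0.5 0 0 0 0 0 0" --pt "-0.5 0 0 0 0 0 0"

```text
time: 41.4
position: [0.6996, 0.1599, 0.2703]
tool_rot: [-0.659, 0.752, -0.0, 0.0]
ft_force: [1.0, -0.1, 1.4]
grip_width: 0.0652
```

Run:
```python
from h import *
shot('wrist','wrist16')
plan(.698,.1607,.0225,-97.5)
W,ok=cloud('wrist16');W=W.astype(float)
q=box(W,ok,.66,.74,.12,.2,.004,.019); print('cone',circ(q,.025),len(q)); q=box(W,ok,.66,.74,.12,.2,.05,.062); print('tip',q.mean(0),q[:,2].max(),len(q))
```

```text
t 41.45 pos [0.6998 0.1598 0.271 ] grasp z 0.107 yaw -97.5 w 0.0654 F [0.3 0.4 0.3] q [0.07 0.8  1.28 0.   1.06 1.77]
turn units [-0.016  0.003  0.   ] shift units [-0.02  0.08  3.38]
cone (array([0.6987, 0.1605]), 292) 292
tip [0.70030206 0.16031968 0.05352303] 0.057146478600592125 947
```

View pics/wrist16.png

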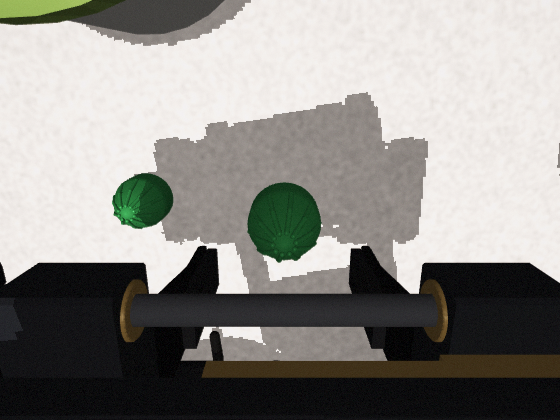

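The larger cone is at (285,220), between the fingers, and the small one at (142,200) is well clear. Descending and gripping the skirt.

Call:
step_arm --pt "-0.5 -0.02 0.05 0.4 0 0 0" --pt "-0.5 0 0 0.6 0 0 0" --pt "-0.5 0 0 0.6 0 0 0" --pt "-0.5 0 0 0.6 0 0 0" --pt "-0.5 0 0 0.6 0 0 0" --pt "-0.5 0 0 0.4 0 0 0" --pt "-0.5 0 0 0.15 0 0 0" --pt "-0.5 0 0 0 0 0 0" --pt "-0.5 0 0 0 0 0 0" --pt "-0.5 0 0 0 0 0 0"

```text
time: 42.45
position: [0.6985, 0.1603, 0.1872]
tool_rot: [-0.659, 0.752, -0.001, 0.001]
ft_force: [0.1, 0.2, 1.2]
grip_width: 0.0651
```

Run:
```python
from h import *
plan(.698,.1607,.0215,-97.5)
```

```text
t 42.45 pos [0.6985 0.1603 0.1872] grasp z 0.0232 yaw -97.51 w 0.0651 F [0.1 0.2 1.2] q [0.07 0.91 1.31 0.   0.93 1.77]
turn units [-0.013  0.003 -0.001] shift units [-0.01  0.02  0.07]
```

Call:
step_arm --pt "-0.5 0 0 0.06 0 0 0" --pt "-0.5 0 0 0 0 0 0" --pt "0.5 0 0 0 0 0 0" --pt "0.5 0 0 0 0 0 0" --pt "0.5 0 0 0 0 0 0" --pt "0.5 0 0 0 0 0 0" --pt "0.5 0 0 0 0 0 0" --pt "0.5 0 0 0 0 0 0" --pt "0.5 0 0 0 0 0 0" --pt "0.5 0 0 0 0 0 0" --squeeze 20

```text
time: 43.45
position: [0.6981, 0.1603, 0.1848]
tool_rot: [-0.659, 0.752, -0.0, 0.0]
ft_force: [-0.9, 0.7, 1.6]
grip_width: 0.0498
```

Call:
step_arm --pt "0.5 0 0 -0.3 0 0 0" --pt "0.5 0 0 -0.6 0 0 0" --pt "0.5 0 0 -1 0 0 0" --pt "0.5 0 0 -1 0 0 0" --pt "0.5 0 0 -1 0 0 0" --pt "0.5 0 0 -1 0 0 0" --pt "0.5 0 0 -1 0 0 0" --pt "0.5 0 0 -1 0 0 0" --pt "0.5 0 0 -1 0 0 0" --pt "0.5 0 0 -0.6 0 0 0"

```text
time: 44.45
position: [0.6982, 0.1604, 0.4012]
tool_rot: [-0.659, 0.752, -0.002, 0.002]
ft_force: [0.5, 0.7, -0.4]
grip_width: 0.0501
```

Run:
```python
from h import *
shot('wrist','wrist17')
plan(.5205,.2352,.23,-97.5)
```

```text
t 44.5 pos [0.6987 0.1604 0.4033] grasp z 0.2393 yaw -97.5 w 0.0501 F [ 0.1 -0.3  1.9] q [0.07 0.66 1.18 0.   1.3  1.77]
turn units [-0.06   0.013 -0.   ] shift units [-2.03  7.46  0.37]
```

View pics/wrist17.png

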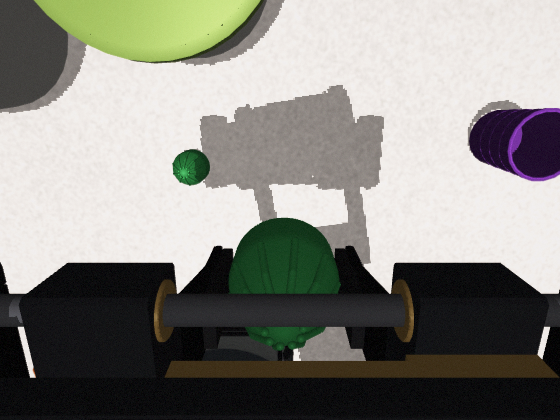

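Call:
step_arm --pt "0.5 -0.15 0.5 0 0 0 0" --pt "0.5 -0.25 0.9 0 0 0 0" --pt "0.5 -0.25 0.9 0 0 0 0" --pt "0.5 -0.25 0.9 0 0 0 0" --pt "0.5 -0.25 0.9 0 0 0 0" --pt "0.5 -0.25 0.9 0 0 0 0" --pt "0.5 -0.25 0.9 0 0 0 0" --pt "0.5 -0.2 0.8 0 0 0 0" --pt "0.5 -0.15 0.6 0 0 0 0" --pt "0.5 0 0 0 0 0 0"

```text
time: 45.5
position: [0.5217, 0.2343, 0.3969]
tool_rot: [-0.66, 0.751, 0.001, -0.001]
ft_force: [-0.2, -0.2, -0.6]
grip_width: 0.0498
```

Run:
```python
from h import *
plan(.5205,.2352,.23,-97.5)
```

```text
t 45.5 pos [0.5217 0.2343 0.3969] grasp z 0.2329 yaw -97.42 w 0.0498 F [-0.2 -0.2 -0.6] q [0.23 0.47 1.58 0.   1.1  1.93]
turn units [ 0.018 -0.005  0.01 ] shift units [-0.03  0.05  0.12]
```

Run:
```python
from h import *
eyes.camera('side'); eyes.camera('side')
for n in ['side','scene','wrist']: shot(n,n+'18')
plan(.5205,.2352,.1928,-97.5)
for t in ['side18','scene18','wrist18']:
    p,d,K,R,tt=load(t); W,ok=cloud(t);W=W.astype(float)
    g=(p[...,1].astype(int)>1.35*p[...,0])&(p[...,1].astype(int)>1.25*p[...,2])&(p[...,1]>25)
    k=ok&g&(W[...,2]>.2)&(W[...,2]<.28)&(abs(W[...,0]-.52)<.05)&(abs(W[...,1]-.235)<.05)
    q=W[k]; print(t,len(q),q.min(0).round(3),q.max(0).round(3))
    s=q[(q[:,2]<.232)]
    if len(s)>5: print('  skirt',circ(s,.025),len(s))
    s=q[q[:,2]>q[:,2].max()-.006]; print('  tip',s.mean(0).round(4),len(s))
a=[cv2.resize(cv2.imread(f'pics/{n}18.png')[a:b,c:d],(390,390)) for n,a,b,c,d in [('side',190,310,210,330),('scene',110,230,290,410)]]
cv2.imwrite('pics/c18.png',np.clip(np.hstack(a)*1.5,0,255).astype(np.uint8))
```

```text
t 45.75 pos [0.5247 0.2333 0.3973] grasp z 0.2333 yaw -97.55 w 0.0501 F [0.  1.  0.2] q [ 0.22  0.47  1.57 -0.    1.1   1.93]
turn units [-0.009  0.002 -0.007] shift units [-0.05  0.18  1.62]
side18 78 [0.5   0.241 0.211] [0.544 0.267 0.231]
  skirt (array([0.524 , 0.2351]), 78) 78
  tip [0.5203 0.258  0.2279] 13
scene18 322 [0.515 0.203 0.212] [0.552 0.261 0.269]
  skirt (array([0.5252, 0.2344]), 86) 86
  tip [0.5285 0.2307 0.2656] 28
wrist18 8167 [0.508 0.209 0.211] [0.551 0.259 0.269]
  skirt (array([0.5251, 0.2341]), 1282) 1282
  tip [0.5228 0.2345 0.2662] 941
```

View pics/c18.png

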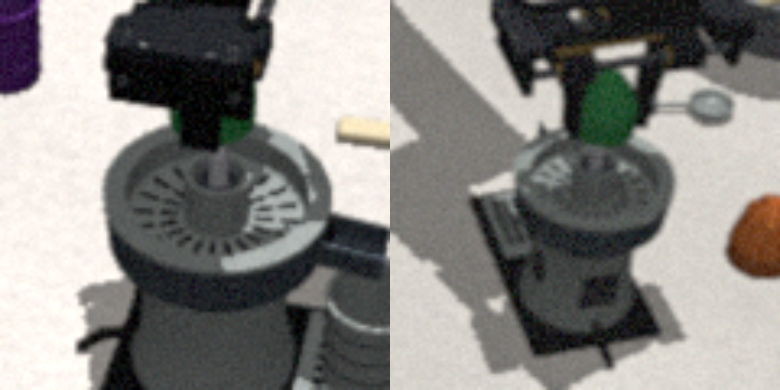

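Call:
step_arm --pt "0.5 -0.02 0.19 0 0 0 0" --pt "0.5 0 0 0 0 0 0" --pt "0.5 0 0 0 0 0 0" --pt "0.5 0 0 0.15 0 0 0" --pt "0.5 0 0 0.2 0 0 0" --pt "0.5 0 0 0.2 0 0 0" --pt "0.5 0 0 0.15 0 0 0" --pt "0.5 0 0 0 0 0 0" --pt "0.5 0 0 0 0 0 0" --pt "0.5 0 0 0 0 0 0"

```text
time: 46.75
position: [0.5191, 0.2349, 0.3799]
tool_rot: [-0.659, 0.752, -0.0, 0.0]
ft_force: [0.0, -0.8, -1.3]
grip_width: 0.05
```

Run:
```python
from h import *
shot('side','side19'); plan(.520,.2345,.1928,-97.5)
p=cv2.imread('pics/side19.png'); cv2.imwrite('pics/side19c.png',np.clip(cv2.resize(p[190:290,230:330],None,fx=5,fy=5)*1.6,0,255).astype(np.uint8))
```

```text
t 46.8 pos [0.5191 0.2349 0.38  ] grasp z 0.216 yaw -97.51 w 0.0496 F [-0.4 -0.4 -0.5] q [0.23 0.48 1.6  0.   1.06 1.93]
turn units [-0.004  0.002 -0.001] shift units [ 0.01 -0.04  0.93]
```

View pics/side19c.png

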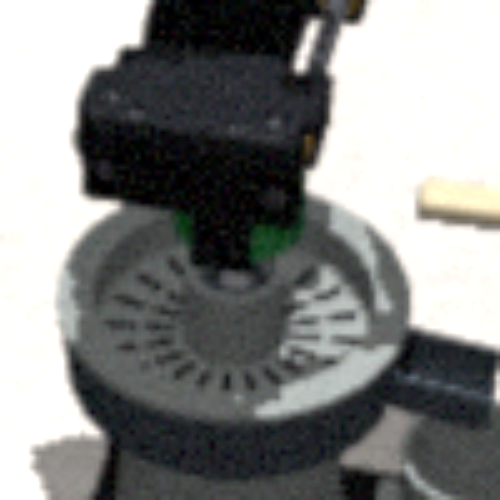

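Centred over the hub. Making a 1 mm correction, then lowering slowly.

Call:
step_arm --pt "0.5 0 -0.04 0 0 0 0" --pt "0.5 0 0 0.1 0 0 0" --pt "0.5 0 0 0.1 0 0 0" --pt "0.5 0 0 0.1 0 0 0" --pt "0.5 0 0 0.1 0 0 0" --pt "0.5 0 0 0.1 0 0 0" --pt "0.5 0 0 0 0 0 0" --pt "0.5 0 0 0 0 0 0" --pt "0.5 0 0 0 0 0 0" --pt "0.5 0 0 0 0 0 0"

```text
time: 47.8
position: [0.5201, 0.2347, 0.3674]
tool_rot: [-0.659, 0.752, -0.0, 0.0]
ft_force: [-0.5, -0.1, -0.9]
grip_width: 0.0499
```

Call:
step_arm --pt "0.5 0 0 0.1 0 0 0" --pt "0.5 0 0 0.1 0 0 0" --pt "0.5 0 0 0.08 0 0 0" --pt "0.5 0 0 0.06 0 0 0" --pt "0.5 0 0 0.04 0 0 0" --pt "0.5 0 0 0 0 0 0" --pt "0.5 0 0 0 0 0 0" --pt "0.5 0 0 0 0 0 0" --pt "0.5 0 0 0 0 0 0" --pt "0.5 0 0 0 0 0 0"

```text
time: 48.8
position: [0.52, 0.2347, 0.3578]
tool_rot: [-0.659, 0.752, -0.0, 0.0]
ft_force: [-0.3, -0.2, -0.8]
grip_width: 0.0501
```

Call:
step_arm --pt "0.5 0 0 0.03 0 0 0" --pt "0.5 0 0 0.03 0 0 0" --pt "0.5 0 0 0.03 0 0 0" --pt "0.5 0 0 0 0 0 0" --pt "0.5 0 0 0 0 0 0" --pt "0.5 0 0 0 0 0 0" --pt "0.5 0 0 0 0 0 0" --pt "0.5 0 0 0 0 0 0" --pt "0.5 0 0 0 0 0 0" --pt "0.5 0 0 0 0 0 0"

```text
time: 49.8
position: [0.52, 0.2347, 0.3567]
tool_rot: [-0.659, 0.752, -0.0, 0.0]
ft_force: [-2.2, -0.3, 6.0]
grip_width: 0.0501
```

Contact at a grasp height of 0.1927 m against 0.1928 m expected. Releasing gently and backing off.

Call:
step_arm --pt "0.5 0 0 -0.03 0 0 0" --pt "0.5 0 0 0 0 0 0" --pt "-0.5 0 0 0 0 0 0" --pt "-0.5 0 0 0 0 0 0" --pt "-0.5 0 0 0 0 0 0" --pt "-0.5 0 0 0 0 0 0" --pt "-0.5 0 0 -0.3 0 0 0" --pt "-0.5 0 0 -0.6 0 0 0" --pt "-0.5 0 0 -1 0 0 0" --pt "-0.5 0 0 -1 0 0 0"

```text
time: 50.8
position: [0.5199, 0.2347, 0.4296]
tool_rot: [-0.659, 0.752, 0.0, -0.0]
ft_force: [0.5, -0.5, -0.7]
grip_width: 0.0654
```

Call:
step_arm --pt "-0.5 0.3 0 -0.6 0 0 0" --pt "-0.5 0.8 0 0 0 0 0" --pt "-0.5 0.9 0 0 0 0 0" --pt "-0.5 0.9 0 0 0 0 0" --pt "-0.5 0.9 0 0 0 0 0" --pt "-0.5 0.9 0 0 0 0 0" --pt "-0.5 0.9 0 0 0 0 0" --pt "-0.5 0.5 0 0 0 0 0" --pt "-0.5 0 0 0 0 0 0" --pt "-0.5 0 0 0 0 0 0"

```text
time: 51.8
position: [0.5002, 0.0837, 0.444]
tool_rot: [-0.659, 0.752, 0.0, 0.0]
ft_force: [0.2, 0.4, 0.5]
grip_width: 0.0654
```

Run:
```python
from h import *
for n in ['side','scene']: shot(n,n+'20')
plan(.52,.2345,.19,-97.5)
for t in ['side20','scene20']:
    p,d,K,R,tt=load(t); W,ok=cloud(t);W=W.astype(float)
    g=(p[...,1].astype(int)>1.35*p[...,0])&(p[...,1].astype(int)>1.25*p[...,2])&(p[...,1]>25)
    k=ok&g&(W[...,2]>.165)&(W[...,2]<.28)&(abs(W[...,0]-.52)<.05)&(abs(W[...,1]-.235)<.05)
    q=W[k]; s=q[(q[:,2]<.192)]; print(t,'skirt',circ(s,.025),len(s),'z',q[:,2].min().round(4),q[:,2].max().round(4)); s=q[q[:,2]>.222]; print('tip',s.mean(0).round(4))
    q=box(W,ok,.37,.46,.2,.3,.03,.08); print('beaker',circ(q,.029))
    c0=[.5205,.2352]; q=box(W,ok,.43,.6,.15,.36,.12,.15); r=np.hypot(*(q[:,:2]-c0).T); print('bowl outer',circ(q[(r>.06)&(r<.073)],.068))
a=[cv2.resize(cv2.imread(f'pics/{n}20.png')[a:b,c:d],(390,390)) for n,a,b,c,d in [('side',190,340,210,360),('scene',110,260,290,440)]]
cv2.imwrite('pics/c20.png',np.clip(np.hstack(a)*1.5,0,255).astype(np.uint8))
```

```text
t 51.9 pos [0.5002 0.0842 0.4439] grasp z 0.2799 yaw -97.47 w 0.0653 F [-0.3  0.3  0.4] q [-0.05  0.32  1.68  0.    1.15  1.65]
turn units [-0.002  0.004  0.004] shift units [-6.06 -0.    3.59]
side20 skirt (array([0.5195, 0.2356]), 212) 212 z 0.1653 0.2279
tip [0.5192 0.24   0.225 ]
beaker (array([0.4195, 0.2516]), 740)
bowl outer (array([0.5187, 0.2352]), 658)
scene20 skirt (array([0.5208, 0.2359]), 95) 95 z 0.1669 0.2285
tip [0.5238 0.2335 0.225 ]h.py:19: RuntimeWarning: Mean of empty slice.
  q=q[:,:2]; c0=q.mean(0)
  ret = um.true_divide(
Traceback (most recent call last):
  File "h.py", line 23, in circ
    s=least_squares(lambda x:np.hypot(*(q-x[:2]).T)-r,c0,loss='soft_l1',f_scale=.002)
ValueError: Initial guess is outside of provided bounds
```

Run:
```python
from h import *
a=[cv2.resize(cv2.imread(f'pics/{n}20.png')[a:b,c:d],(390,390)) for n,a,b,c,d in [('side',190,340,210,360),('scene',110,260,290,440)]]
cv2.imwrite('pics/c20.png',np.clip(np.hstack(a)*1.5,0,255).astype(np.uint8))
```

```text
(no output)
```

View pics/c20.png

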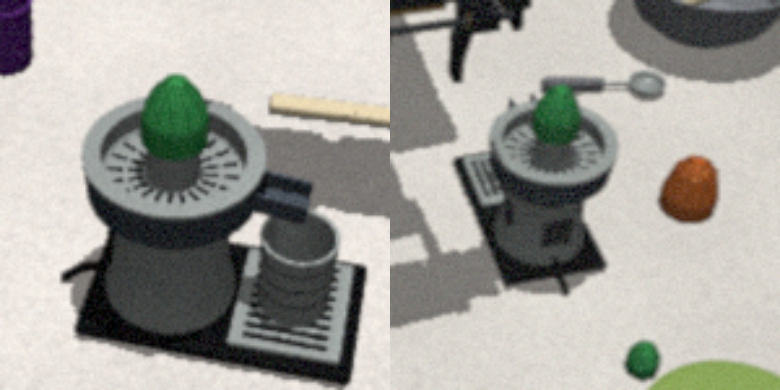

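Both views show the juicer fully assembled: the cone seated on the hub (tip at 228 mm = 172 + 56), bowl and strainer level, the beaker under the spout, the orange cone untouched and the arm clear. Handing in.

```bash
python3 -c "
from h import *
print(robot.hand_in())"
```

```text
the job is handed in; nothing more can be done
None
```

The juicer is assembled in the order you asked for, and I handed the job in at about 52 s of the 138 s allowed. The hand-in gave no verdict. Each part was lowered until it touched home (6–12 N), then released and the gripper lifted clear.

| Part | Last check |
|---|---|
| Beaker | Upright, about 3 mm from the tray's middle in the last side view |
| Bowl | Rim level at 153.5 mm when seated; within about 2 mm of the shaft; spout turned -7.7 to -8.7° against the base's -7.5°, over the beaker |
| Strainer | Touched home at exactly the expected height; sits inside the bowl |
| Green cone (the larger) | Tip at 228 mm, as expected when seated; within 1 mm of the shaft |

The orange cone looked untouched in the last pictures. The arm never went down near the lemon halves, but I did not measure either of those again.

**Disagreements:**
- The cameras differ by about 2–4 mm from one another, so I averaged them and compared parts within the same view.
- With the arm partly in view, the scene camera put the strainer hub about 11 mm off. The clear side view (hub on the axis) and the touch height contradict that.
- My last script stopped on the scene view because the beaker was hidden behind the column. The final beaker and bowl figures therefore come from the side view only.

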